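# Fit the cooling parts to two converter boards

## Task

Fit the cooling to the two converter boards on the bench. On the big board's module stack, in this order, the plain copper spacer, then the finned heat sink, then the fan; on the small board's module put the small pin heat sink (at any time). Set every part down gently, without dropping it, flat, centred and square on what is under it, and leave the multimeter, breadboard and solder reel where they are.

Things in the scene. Friction and masses are not known exactly. Their poses are not given: they have to be found in the camera images.
- large_board_top (a point): Centre of the top face of the power module on the LARGE green circuit board (board 100 x 80 mm, long side along x). The module is a grey block 38 x 38 mm, 20 mm tall, in the middle of the board; its top, this point, is 30 mm above the bench. The board's own top is 10 mm above the bench and the components near its edges rise at most to 18 mm. x, y along the module's sides, z up. Fixed to the bench.
- small_board_top (a point): Centre of the top face of the power module on the SMALL green circuit board (board 70 x 60 mm, long side along x). The module is a grey block 26 x 26 mm, 16 mm tall, in the middle of the board; its top, this point, is 26 mm above the bench. Board top 10 mm above the bench, edge components up to 18 mm. x, y along the module's sides, z up. Fixed to the bench.
- spacer_mid (a point): Centre (half-way up, 8 mm above its underside) of the copper spacer: a plain solid square block 44 x 44 mm, 16 mm tall, about 0.27 kg, lying flat and loose. x, y along its sides, z up.
- fin_sink_mid (a point): Centre (half-way up, 16 mm above its underside) of the finned heat sink: aluminium, 52 x 52 mm, 32 mm tall, an 8 mm base with eight straight upright fins that run along its x, about 0.12 kg, loose, fins up. x, y along its sides, z up. It may be gripped across either pair of sides.
- pin_sink_mid (a point): Centre (half-way up, 11 mm above its underside) of the small pin heat sink: aluminium, 34 x 34 mm, 22 mm tall, a 6 mm base with 4 x 4 square pins standing up, about 0.05 kg, loose. x, y along its sides, z up. It may be gripped across either pair of sides.
- fan_mid (a point): Centre (half-way up, 19 mm above its underside) of the cooling fan: square black plastic frame 60 x 60 mm, 38 mm tall, with a round 52 mm opening and a grey hub and blades in it, about 0.13 kg, loose, opening up. x, y along its sides, z up. Grip it by the outside of its frame, across either pair of sides.
- multimeter: Bystander: hand-held multimeter, 150 (along its x) x 75 x 34 mm with a dial to 43 mm, yellow rim and black face. Origin at the centre of its underside. Not to be disturbed.
- breadboard: Bystander: white breadboard, 165 (along its x) x 55 x 9 mm with small chips to 13 mm. Origin at the centre of its underside. Not to be disturbed.
- solder_reel: Bystander: grey metal solder reel standing on its flange, 56 mm across, 42 mm tall. Origin at the centre of its underside. Not to be disturbed.
There are look-alikes about, which are no part of the job. Of the things like the part that bears spacer_mid, leave any that is yellow; of the rest the larger one is meant.

How it is judged (in metres and radians):
On the way, in this order (a step that is already met when the one before it is completed fails the run):
1. the copper spacer sits on the large board's module (horizontal distance between spacer_mid and large_board_top below 0.01 m and z of spacer_mid in the frame of large_board_top between 0.004 and 0.012 m and angle between spacer_mid's own z axis and vertical below 0.1 rad and (angle between the x axis of spacer_mid and the x axis of large_board_top, either way round below 0.26 rad or angle between the x axis of spacer_mid and the y axis of large_board_top, either way round below 0.26 rad)), for 0.2 s.
2. the finned heat sink sits on the copper spacer, which is still in place (all of step 1 and horizontal distance between fin_sink_mid and spacer_mid below 0.01 m and z of fin_sink_mid in the frame of large_board_top between 0.028 and 0.036 m and angle between fin_sink_mid's own z axis and vertical below 0.1 rad and (angle between the x axis of fin_sink_mid and the x axis of large_board_top, either way round below 0.26 rad or angle between the x axis of fin_sink_mid and the y axis of large_board_top, either way round below 0.26 rad)), for 0.2 s.
3. the fan sits on the finned heat sink, the stack below still in place (all of step 2 and horizontal distance between fan_mid and fin_sink_mid below 0.01 m and z of fan_mid in the frame of large_board_top between 0.063 and 0.071 m and angle between fan_mid's own z axis and vertical below 0.1 rad and (angle between the x axis of fan_mid and the x axis of large_board_top, either way round below 0.26 rad or angle between the x axis of fan_mid and the y axis of large_board_top, either way round below 0.26 rad)), for 0.2 s.
At the end, for the whole second after the job is handed in: Spacer, finned heat sink, fan stacked upward on the large module, pin heat sink on the small: each within 10 mm of centred on what is below, 4 mm of seated height, tilt under 0.1 rad, under 0.26 rad from square with the module (any quarter turn), released, at rest (all of step 3 and horizontal distance between pin_sink_mid and small_board_top below 0.01 m and z of pin_sink_mid in the frame of small_board_top between 0.007 and 0.015 m and angle between pin_sink_mid's own z axis and vertical below 0.1 rad and (angle between the x axis of pin_sink_mid and the x axis of small_board_top, either way round below 0.26 rad or angle between the x axis of pin_sink_mid and the y axis of small_board_top, either way round below 0.26 rad) and linear speed of each of spacer, fin_sink, pin_sink, fan below 0.02 m/s); the robot touches nothing.
It fails at once if a bystander is moved more than 30 mm (distance of any of multimeter, breadboard, solder_reel from where it was at the start of the episode above 0.03 m).
It fails at once if a part is dropped: it moves faster than 0.7 m/s while out of the fingers (a fall of about 25 mm) ((linear speed of spacer above 0.7 m/s and contact force between spacer and the fingers below 0.01 N) or (linear speed of fin_sink above 0.7 m/s and contact force between fin_sink and the fingers below 0.01 N) or (linear speed of pin_sink above 0.7 m/s and contact force between pin_sink and the fingers below 0.01 N) or (linear speed of fan above 0.7 m/s and contact force between fan and the fingers below 0.01 N)).
It also fails if it takes over 109 s, if anything falls off the work surface, if the arm or the gripper's body presses on something with over 40 N, if the wrist force passes 120 N, or if a joint passes its speed limit or range.

## Robot

A 6-joint arm with a two-finger parallel gripper is mounted at the origin on the work surface. World frame = base frame: x ahead of the robot, y to its left, z up, the work surface at z = 0. Lengths are in mm, angles in degrees, forces in N, time in s.
With the tool pointing down it reaches from about 300 to 850 mm from the base axis. Payload 4.2 kg.
Tool frame: the origin (TCP) lies between the finger pads; the fingertips stand 19 mm ahead of it and the grasp point (between the pads) is the TCP; z points along the fingers, x is the direction in which the jaws open and shut, and the axes are right-handed (so a half turn about z gives the same grasp; the last joint's range is limited). The gripper opens to 91 mm and grips with 3 to 60 N. Pads are 32 mm wide; open, the fingers measure 118 mm over their backs; the gripper's body (76 mm by 178 mm) begins 60 mm behind the grasp point.
Start: joints at [-1.146, 18.312, 89.639, -0, 72.044, -1.146], TCP at [575.014, 0, 232.976] pointing down, gripper open.
Joint ranges: [-177.97, 177.97], [-48.28, 115.42], [12.27, 149.76], [-77.06, 257.06], [2.81, 150.46], [-146.56, 146.56]. Speed limits (degrees/s): [147.25, 147.25, 180, 180, 180, 180].

## Interface

Orientations are given as [roll, pitch, yaw] about the fixed x, y, z axes, in that order (R = Rz(yaw) Ry(pitch) Rx(roll)).
In Python, from workcell import sensors, grab_frame, env gives the robot as it stands.
- The arm moves only by the tool servo_tool, never from a script. Its argument "motion" is one flat list of numbers, 7 for each row, row after row: the shift along the world's x, y, z in mm, then the turn, a rotation vector about the world's x, y, z in rad, then the opening in per cent of the stroke, from 0 (shut) to 100 (fully open). In form: [x, y, z, rx, ry, rz, grip, x, y, z, rx, ry, rz, grip, ...]. A call has 1 to 10 rows; each row shifts and turns the commanded pose from where the row before left it; what a row does not reach is not made up. A row lasts 1/12 s, in which the tool goes at most 41.7 mm and 7.16 degrees, less where a joint would pass 70% of its speed; a pose out of reach is approached as far as the arm can. A call with a gripper value outside its range is refused whole. The fingers move at their own pace and stop on an object; "newtons" is the grip in N (left out, the last holds). Time passes only in rows, so rows that do not move let the fingers close. It gives the time, the measured TCP pose, the force and the opening at its end, in the units of the state.
- sensors.state(): the state, without advancing time (a new reading comes with each control period).
- grab_frame(name): name is "scene" or "side" or "wrist"; returns a dict with "image" (384x512x3 uint8, red, green, blue), "depth" (384x512 float32, mm along the optical axis (not along the pixel's ray), 0 where there is no reading), "fx", "fy", "cx", "cy" (pixels), "extrinsics" (4x4, takes a point from camera to world coordinates); the wrist camera has in their place "T_tool_cam" (4x4, takes a point from camera to tool coordinates, whose origin is the TCP and whose axes are the tool frame's). Camera axes: x right, y up, looking along -z (the intrinsics and any distortion apply to the point x, -y, -z); pixel columns grow to the right and rows downward; lengths in mm; the calibration is good to about 2 mm. A picture is of the moment at which its call begins: read the wrist's pose just before it.
- env.job_done(): hands the job in, once; it reports no verdict.
The state is a dict: "time_s": time; "qpos": joint angles; "qvel": joint speeds; "effort": joint torques, N m; "ee_pos": TCP position; "ee_rot": TCP orientation; "force": force on the tool from outside, world axes, zero at the start; "torque": the same for the moment, N m; "gripper_width": finger opening in mm.
Only numpy, scipy, OpenCV 4.12 (cv2) and the standard library are available. Lean on these libraries where they do the work, as an engineer would, in place of code of your own. Each camera call takes 0.05 s, during which the arm holds its last target.

## Working session

There is one attempt and no reset: what is moved stays moved. The work goes in short steps, Python scripts to look and compute and a tool call to move; the robot and the scene stay as the last step left them, time stands still between calls to the robot, and variables do not carry over. Pictures are saved under pics/ and viewed, and the job is handed in when it is done.

Besides the shell and the picture viewer there is one more tool, called after ">>>" as a command line: name --argument value ..., lists and objects as JSON in quotes. servo_tool: Moves the arm, as the interface text tells. Its arguments: {"type":"object","properties":{"motion":{"type":"array"},"newtons":{"type":"number"}},"required":["motion"]}

```bash
mkdir -p pics; ls
cat > h.py <<'E'
import numpy as np, cv2, pickle
from workcell import sensors, grab_frame, env
def save(n,im): cv2.imwrite('pics/'+n+'.png',cv2.cvtColor(np.ascontiguousarray(im),cv2.COLOR_RGB2BGR))
E
python3 - <<'E'
from h import *
s=sensors.state(); print(s)
for n in ['scene','side','wrist']:
    f=grab_frame(n); pickle.dump(f,open(n+'.pkl','wb')); save(n+'0',f['image'])
    print(n,{k:(v if k not in('image','depth') else v.shape) for k,v in f.items()})
E
```

```text
pics
{'time_s': 0.0, 'qpos': array([-1.14688154e+00,  1.83528579e+01,  8.97075490e+01, -2.32169794e-04,
        7.20455354e+01, -1.14600089e+00]), 'qvel': array([ 0.07494191, -0.01335686, -0.02712683, -0.00729839, -0.0954846 ,
        0.02666274]), 'effort': array([-5.01459035e-04, -4.12465632e+01, -2.31973493e+01,  7.28826877e-02,
        4.58198413e-02, -1.41870069e-04]), 'ee_pos': array([ 5.74510569e+02, -3.49849472e-04,  2.32100331e+02]), 'ee_rot': array([-1.79998102e+02,  1.05925479e-01, -8.07123335e-04]), 'force': array([-0.21307876,  0.16633725,  0.01680782]), 'torque': array([-0.00372885,  0.01880044,  0.02589565]), 'gripper_width': 91.03093309637025}
scene {'image': (384, 512, 3), 'depth': (384, 512), 'fx': 431.58849193182, 'fy': 431.58849193182, 'cx': 250.3982296925093, 'cy': 182.70031655551122, 'extrinsics': array([[ 1.30199527e-02, -7.90236706e-01,  6.12663390e-01,
         1.31811353e+03],
       [ 9.99915224e-01,  1.03879306e-02, -7.85084427e-03,
        -1.15359374e+00],
       [-1.60279451e-04,  6.12713669e-01,  7.90304963e-01,
         9.98332067e+02],
       [ 0.000
[... 391 characters left out ...]
1.05262292e+03],
       [-1.65996448e-02,  7.72839457e-01,  6.34384446e-01,
         9.47326437e+02],
       [ 0.00000000e+00,  0.00000000e+00,  0.00000000e+00,
         1.00000000e+00]])}
wrist {'image': (384, 512, 3), 'depth': (384, 512), 'fx': 329.13238723989804, 'fy': 329.13238723989804, 'cx': 257.96017414174946, 'cy': 196.25240091092465, 'T_tool_cam': array([[ 9.99999767e-01,  4.98821407e-04,  4.66600284e-04,
         7.07426174e-01],
       [ 6.03409790e-04, -9.65260786e-01, -2.61287680e-01,
        -7.34727005e+01],
       [ 3.20055069e-04,  2.61287900e-01, -9.65260862e-01,
        -1.51231537e+02],
       [ 0.00000000e+00,  0.00000000e+00,  0.00000000e+00,
         1.00000000e+00]])}
```

View pics/scene0.png

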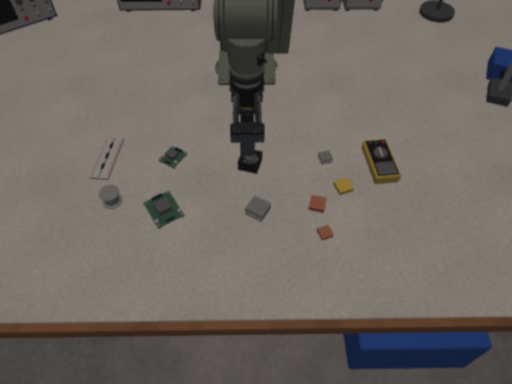

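View pics/side0.png

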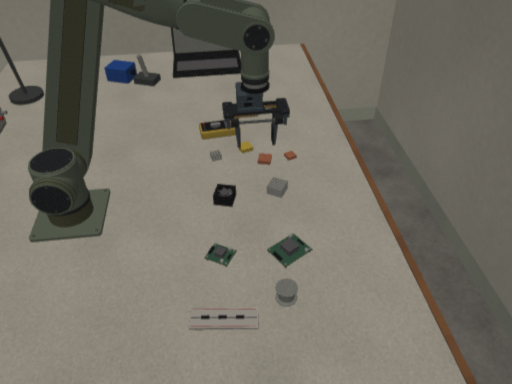

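View pics/wrist0.png

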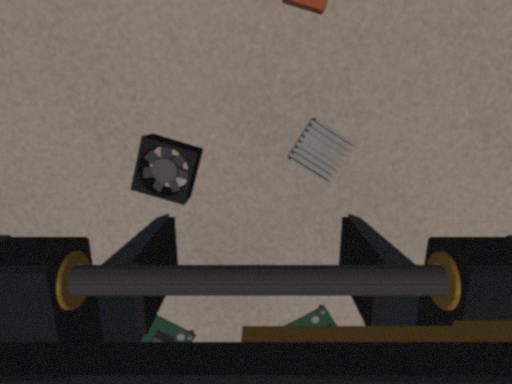

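```bash
cat >> h.py <<'E'
from scipy.spatial.transform import Rotation as Rn
def ext(f,s=None):
    if 'extrinsics' in f: return f['extrinsics']
    T=np.eye(4); T[:3,:3]=Rn.from_euler('xyz',s['ee_rot'],degrees=True).as_matrix(); T[:3,3]=s['ee_pos']
    return T@f['T_tool_cam']
def ray(f,uv,z,s=None):
    "pixel(s) -> point on plane z"
    T=ext(f,s); uv=np.atleast_2d(np.asarray(uv,float))
    d=np.c_[(uv[:,0]-f['cx'])/f['fx'],-(uv[:,1]-f['cy'])/f['fy'],-np.ones(len(uv))]@T[:3,:3].T
    o=T[:3,3]; return o+d*((z-o[2])/d[:,2])[:,None]
def dep(f,s=None):
    T=ext(f,s); h,w=f['depth'].shape; u,v=np.meshgrid(np.arange(w),np.arange(h)); D=f['depth']
    P=np.stack([(u-f['cx'])/f['fx']*D,-(v-f['cy'])/f['fy']*D,-D],-1)
    return P@T[:3,:3].T+T[:3,3]
E
python3 - <<'E'
from h import *
f=pickle.load(open('scene.pkl','rb')); P=dep(f)
for n,u,v in [('bread',107,158),('reel',110,192),('small',174,157),('large',163,208),('fin',258,208),('fan',250,161),('redA',317,203),('redB',325,232),('yel',343,186),('pin',326,157),('mm',381,160),('bench',220,250)]:
    print(n,P[v,u].round())
save('crop0',cv2.resize(f['image'][130:250,70:420],None,fx=2.28,fy=2.28,interpolation=cv2.INTER_CUBIC))
E
```

```text
bread [ 450. -425.    9.]
reel [ 606. -378.   45.]
small [ 460. -219.   22.]
large [ 652. -230.   31.]
fin [652.  28.  27.]
fan [485.   8.  29.]
redA [634. 192.  20.]
redB [723. 204.  14.]
yel [572. 274.  16.]
pin [459. 239.  14.]
mm [493. 393.  36.]
bench [766. -73.   1.]
```

View pics/crop0.png

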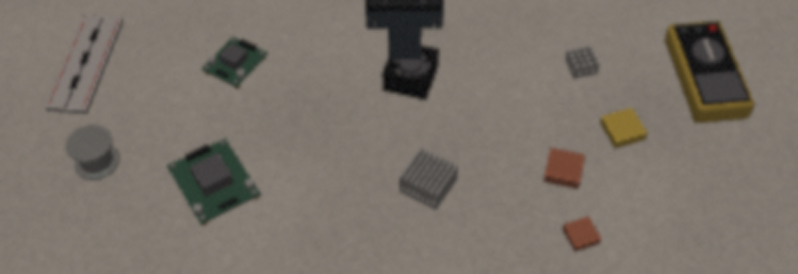

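>>> servo_tool --motion '[-6, 30, 17, 0, 0, 0, 100, -6, 30, 17, 0, 0, 0, 100, -6, 30, 17, 0, 0, 0, 100, -6, 30, 17, 0, 0, 0, 100, 0, 0, 0, 0, 0, 0, 100, 0, 0, 0, 0, 0, 0, 100, 0, 0, 0, 0, 0, 0, 100, 0, 0, 0, 0, 0, 0, 100]'

```text
time_s: 0.82
ee_pos: [550.7, 119.0, 299.8]
ee_rot: [179.9, 0.1, -0.1]
force: [0.0, 0.3, -0.5]
gripper_width: 91.4
```

```bash
cat > look.py <<'E'
from h import *; import sys
n=sys.argv[1]
s=sensors.state(); f=grab_frame('wrist'); pickle.dump((f,s),open(n+'.pkl','wb')); save(n,cv2.resize(f['image'],None,fx=1.5,fy=1.5))
print(s['time_s'],s['ee_pos'].round(1),s['ee_rot'].round(2),s['qvel'].round(1))
E
python3 look.py w1
```

```text
0.8167 [550.7 119.  299.8] [ 1.7995e+02  1.1000e-01 -5.0000e-02] [-0.4  0.1 -0.   0.1  0.2  0.1]
```

View pics/w1.png

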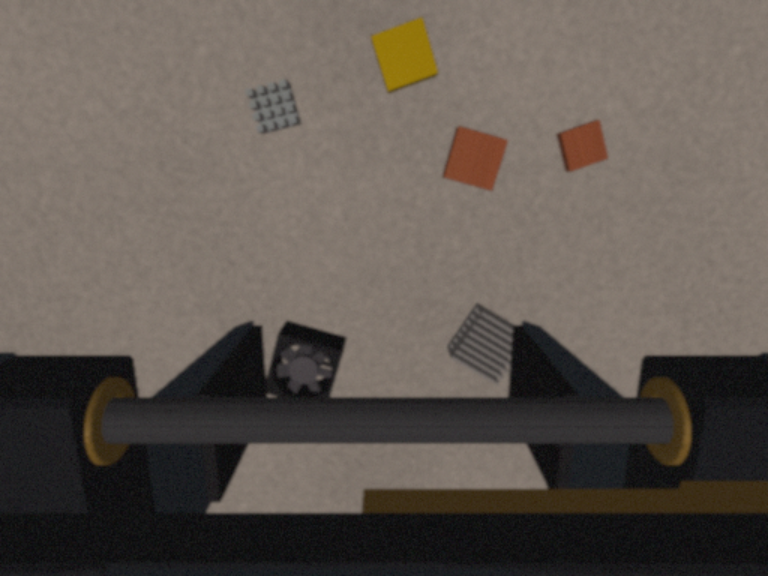

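```bash
cat >> h.py <<'E'
def rect(f,s,mask,z,box):
    m=np.zeros_like(mask,np.uint8); x0,y0,x1,y1=box; m[y0:y1,x0:x1]=mask[y0:y1,x0:x1]
    cs,_=cv2.findContours(m,cv2.RETR_EXTERNAL,cv2.CHAIN_APPROX_NONE); c=max(cs,key=cv2.contourArea)[:,0]
    h=cv2.convexHull(c.astype(np.float32))[:,0]
    p=ray(f,h,z,s)[:,:2].astype(np.float32); r=cv2.minAreaRect(p)
    b=cv2.boxPoints(r); e=b[1]-b[0]; yaw=(np.degrees(np.arctan2(e[1],e[0]))+45)%90-45
    return np.round(r[0],1),np.round(r[1],1),round(float(yaw),1),cv2.boundingRect(c)
E
python3 - <<'E'
from h import *
f,s=pickle.load(open('w1.pkl','rb')); im=f['image']; hsv=cv2.cvtColor(im,cv2.COLOR_RGB2HSV)
red=((hsv[...,0]<14)|(hsv[...,0]>172))&(hsv[...,1]>130)
print('HSV A',hsv[105,317],'side?',im[110,300:306])
print('A',rect(f,s,red,16,(285,75,345,135)))
print('B',rect(f,s,red,16,(365,70,415,120)))
P=dep(f,s)
print('A depth z',np.median(P[95:115,310:325,2]),'B',np.median(P[90:104,382:398,2]),'bench',np.median(P[150:170,100:150,2]))
Z=P[...,2]
for n,b in [('pin',(150,40,215,100)),('A',(285,75,345,135)),('fin',(290,190,340,260))]:
    m=(Z>6); print(n,rect(f,s,m,16,b), np.percentile(Z[b[1]:b[3],b[0]:b[2]],[50,90,98]))
save('w1c',cv2.resize(im[0:140,150:430],None,fx=2.8,fy=2.8,interpolation=cv2.INTER_CUBIC))
E
```

```text
HSV A [  9 169 125] side? [[123  70  44]
 [125  69  45]
 [125  72  46]
 [128  73  50]
 [127  71  46]
 [128  73  47]]
A (array([625. , 194.3]), array([41.8, 42.9]), -15.1, (296, 85, 42, 41))
B (array([715.4, 204.2]), array([34.1, 32.1]), 19.3, (373, 81, 31, 33))
A depth z 15.518428266662482 B 11.85887962330628 bench -0.4301896615822898
pin (array([455.2, 235.7]), array([36.8, 36. ]), 13.6, (163, 53, 37, 36)) [-0.05865994 19.87299574 22.4424908 ]
A (array([624.5, 194. ]), array([43.8, 44.8]), -15.1, (295, 84, 43, 43)) [ 0.17060359 15.96616284 16.93822758]
fin (array([643.2,  25.1]), array([57.8, 63.4]), -31.6, (298, 203, 42, 54)) [ 0.45844891 31.29588231 32.48708268]
```

View pics/w1c.png

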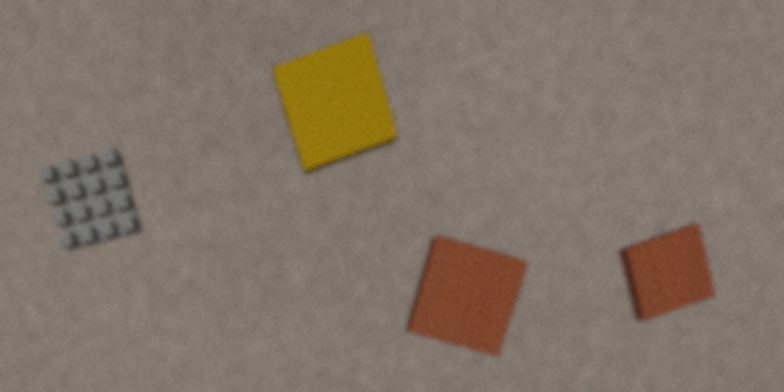

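>>> servo_tool --motion '[2, -36, 0, 0, 0, 0, 100, 2, -36, 0, 0, 0, 0, 100, 2, -36, 0, 0, 0, 0, 100, 2, -36, 0, 0, 0, 0, 100, 2, -36, 0, 0, 0, 0, 100, 0, 0, 0, 0, 0, 0, 100, 0, 0, 0, 0, 0, 0, 100, 0, 0, 0, 0, 0, 0, 100, 0, 0, 0, 0, 0, 0, 100]'

```text
time_s: 1.62
ee_pos: [560.8, -59.5, 300.6]
ee_rot: [-180.0, 0.0, 0.0]
force: [0.4, -0.5, -0.1]
gripper_width: 91.0
```

```bash
python3 look.py w2
```

```text
1.6167 [560.8 -59.5 300.6] [-1.7997e+02  4.0000e-02  2.0000e-02] [ 0.9 -0.2 -0.1 -0.2  0.1 -0.2]
```

>>> servo_tool --motion '[0, -36, 0, 0, 0, 0, 100, 0, -36, 0, 0, 0, 0, 100, 0, -36, 0, 0, 0, 0, 100, 0, -36, 0, 0, 0, 0, 100, 0, -36, 0, 0, 0, 0, 100, 0, -36, 0, 0, 0, 0, 100, 0, -34, 0, 0, 0, 0, 100, 0, 0, 0, 0, 0, 0, 100, 0, 0, 0, 0, 0, 0, 100, 0, 0, 0, 0, 0, 0, 100]'

```text
time_s: 2.5
ee_pos: [561.3, -308.8, 300.8]
ee_rot: [-179.9, 0.0, 0.1]
force: [0.5, 0.7, 0.2]
gripper_width: 91.4
```

>>> servo_tool --motion '[0, 0, 0, 0, 0, 0, 100]'

```text
time_s: 2.58
ee_pos: [561.4, -308.3, 301.1]
ee_rot: [-180.0, -0.0, 0.1]
force: [0.3, 0.6, -0.2]
gripper_width: 90.8
```

```bash
python3 look.py w3
```

```text
2.5833 [ 561.4 -308.3  301.1] [-1.7997e+02 -1.0000e-02  1.2000e-01] [ 0.2 -0.2 -0.2 -0.2  0.  -0.1]
```

View pics/w2.png

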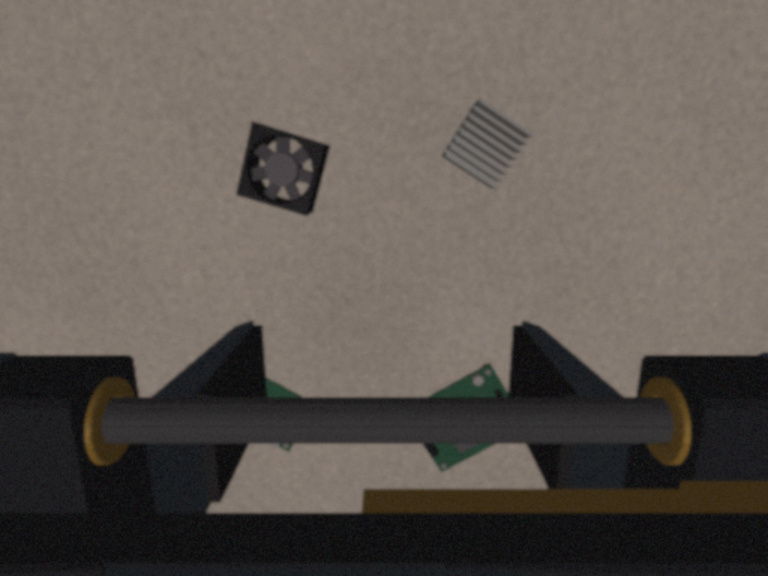

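View pics/w3.png

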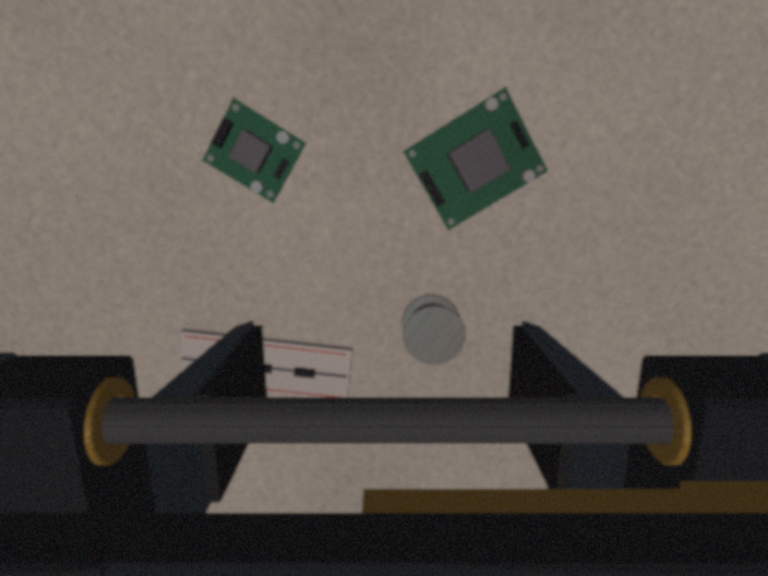

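Run:
```python
from h import *
f,s=pickle.load(open('w3.pkl','rb')); im=f['image']; hsv=cv2.cvtColor(im,cv2.COLOR_RGB2HSV); Z=dep(f,s)[...,2]
g=(hsv[...,0]>55)&(hsv[...,0]<95)&(hsv[...,1]>80)
print('L board',rect(f,s,g,10,(262,50,375,160))); print('S board',rect(f,s,g,10,(130,60,210,140)))
print('bench',np.median(Z[20:50,220:260]))
print(hsv[107,318],hsv[100,166],hsv[130,307])
for b,n,z in [((292,80,345,132),'L',30),((148,82,184,118),'S',26)]:
    m=(hsv[...,1]<70)&(Z>z-6)
    x0,y0,x1,y1=b; print(n,'z',np.median(Z[y0+20:y1-20,x0+15:x1-15])); print(n,rect(f,s,m,z,b))
    mm=m[y0:y1,x0:x1]; 
f2,s2=pickle.load(open('w2.pkl','rb')); P=dep(f2,s2); Z=P[...,2]
for n,b,z in [('fan',(150,70,230,150),38),('fin',(285,55,365,135),32)]:
    print(n,rect(f2,s2,Z>z*0.6,z,b),rect(f2,s2,Z>z-5,z,b),np.percentile(Z[b[1]:b[3],b[0]:b[2]],[80,95,99]))
save('w3c',cv2.resize(im[50:160,125:375],None,fx=3.2,fy=3.2,interpolation=cv2.INTER_CUBIC))
save('w2c',cv2.resize(f2['image'][50:160,125:375],None,fx=3.2,fy=3.2,interpolation=cv2.INTER_CUBIC))
```

```text
L board (array([ 638.1, -234.3]), array([96.3, 76.7]), 31.1, (273, 66, 88, 83))
S board (array([ 447. , -226.7]), array([56.6, 66.8]), -31.4, (139, 70, 61, 61))
bench -0.415202742646926
[165  21  73] [165  14  73] [ 71 108  64]
L z 29.60880077880708
L (array([ 637.1, -234.6]), array([38.3, 37.9]), 31.2, (299, 86, 41, 43))
S z nan
S (array([ 447. , -227.2]), array([26.3, 26.8]), -31.0, (152, 87, 28, 29))
fan (array([474.1,   7.7]), array([61.3, 61.9]), -16.8, (157, 81, 61, 63)) (array([473.8,   7.8]), array([61.3, 61.1]), -16.9, (157, 81, 61, 63)) [33.52171776 37.9745486  38.99322549]
fin (array([655. ,  47.1]), array([ 5. , 52.4]), -31.3, (317, 66, 38, 26)) (array([655.4,  47. ]), array([ 4.7, 51.6]), -31.2, (318, 66, 37, 26)) [20.62456382 31.89983182 32.88371579]
  return _methods._mean(a, axis=axis, dtype=dtype,
  ret = ret.dtype.type(ret / rcount)
```

View pics/w3c.png

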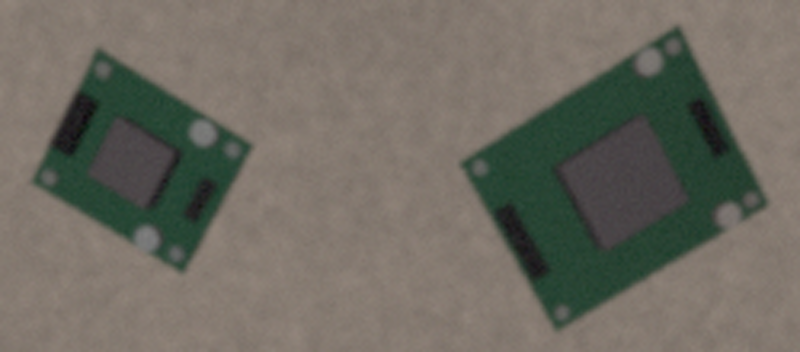

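View pics/w2c.png

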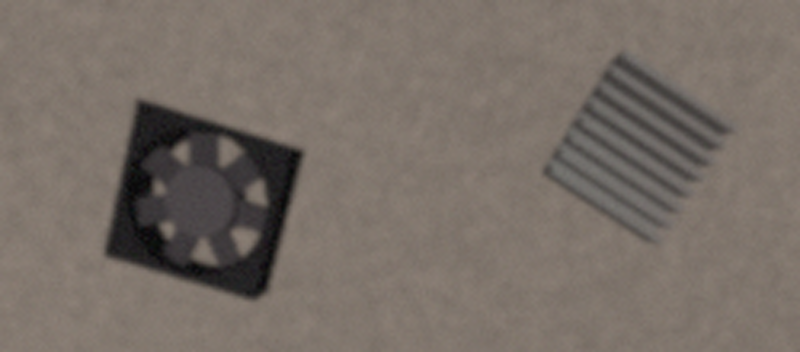

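>>> servo_tool --motion '[5, 40, -5, 0, 0, -0.0264, 75, 5, 40, -5, 0, 0, -0.0264, 75, 5, 40, -5, 0, 0, -0.0264, 75, 5, 40, -5, 0, 0, -0.0264, 75, 5, 40, -5, 0, 0, -0.0264, 75, 5, 40, -5, 0, 0, -0.0264, 75, 5, 40, -5, 0, 0, -0.0264, 75, 5, 40, -5, 0, 0, -0.0264, 75, 5, 40, -5, 0, 0, -0.0264, 75, 5, 40, -5, 0, 0, -0.0264, 75]'

```text
time_s: 3.47
ee_pos: [610.3, 93.3, 251.4]
ee_rot: [-180.0, -0.1, -15.1]
force: [0.8, -0.7, 0.6]
gripper_width: 68.6
```

>>> servo_tool --motion '[5, 34, -25, 0, 0, 0, 75, 5, 34, -25, 0, 0, 0, 75, 4, 34, -25, 0, 0, 0, 75, 0, 0, -30, 0, 0, 0, 75, 0, 0, -30, 0, 0, 0, 75, 0, 0, -20, 0, 0, 0, 75, 0, 0, 0, 0, 0, 0, 75, 0, 0, 0, 0, 0, 0, 75]'

```text
time_s: 4.13
ee_pos: [623.8, 191.0, 97.0]
ee_rot: [179.9, 0.1, -15.0]
force: [-0.9, 0.6, 0.6]
gripper_width: 68.4
```

```bash
python3 look.py w4
python3 - <<'E'
from h import *
f,s=pickle.load(open('w2.pkl','rb')); Z=dep(f,s)[...,2]
m=((Z>4)|(Z<-3)).astype(np.uint8)
im=f['image']; hsv=cv2.cvtColor(im,cv2.COLOR_RGB2HSV)
b=(285,55,365,135); print(hsv[60,290],hsv[95,325])
m2=cv2.morphologyEx(((Z>12)).astype(np.uint8),cv2.MORPH_CLOSE,np.ones((7,7)))
print(rect(f,s,m2,32,b), rect(f,s,m2,0,b))
m2=cv2.morphologyEx((hsv[...,1]<20).astype(np.uint8),cv2.MORPH_CLOSE,np.ones((5,5)));m2=cv2.morphologyEx(m2,cv2.MORPH_OPEN,np.ones((5,5)))
print(rect(f,s,m2,32,b))
E
```

```text
4.1333 [623.8 191.   97. ] [ 1.7995e+02  9.0000e-02 -1.5040e+01] [-0.6 -2.  -2.9 -0.1  0.   0.1]
[ 12  30 128] [171  25  72]
(array([642.5,  27.1]), array([58.6, 58.7]), -24.5, (295, 66, 60, 61)) (array([648.7,  28.1]), array([63.1, 63.1]), -24.5, (295, 66, 60, 61))
(array([641.9,  27.3]), array([51.6, 51.7]), -32.2, (297, 68, 53, 55))
```

View pics/w4.png

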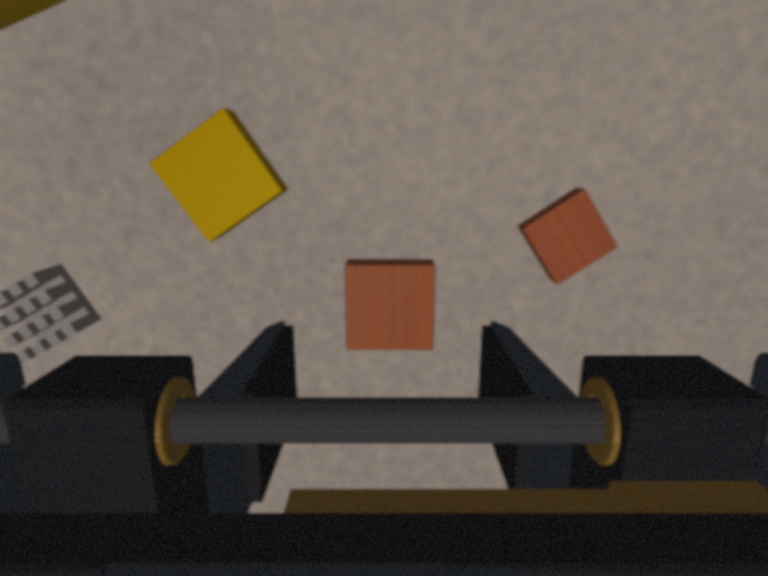

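Run:
```python
from h import *
f,s=pickle.load(open('w4.pkl','rb')); hsv=cv2.cvtColor(f['image'],cv2.COLOR_RGB2HSV)
red=((hsv[...,0]<14)|(hsv[...,0]>172))&(hsv[...,1]>130)&(hsv[...,2]>95)
print(rect(f,s,red,16,(220,165,300,245)))
```

```text
(array([626.5, 194.4]), array([42.8, 42.3]), -16.1, (231, 176, 58, 57))
```

>>> servo_tool --motion '[1, 1.5, -25, 0, 0, -0.008, 75, 1, 1.5, -25, 0, 0, -0.008, 75, 0, 0, -20, 0, 0, 0, 75, 0, 0, -5, 0, 0, 0, 75, 0, 0, 0, 0, 0, 0, 75, 0, 0, 0, 0, 0, 0, 75, 0, 0, 0, 0, 0, 0, 75]' --newtons 30

```text
time_s: 4.77
ee_pos: [628.3, 193.5, 24.8]
ee_rot: [-179.9, -0.2, -16.0]
force: [-0.5, 0.1, 1.1]
gripper_width: 68.2
```

>>> servo_tool --motion '[0, 0, 0, 0, 0, 0, 30, 0, 0, 0, 0, 0, 0, 30, 0, 0, 0, 0, 0, 0, 30, 0, 0, 0, 0, 0, 0, 30, 0, 0, 0, 0, 0, 0, 30, 0, 0, 0, 0, 0, 0, 30]'

```text
time_s: 5.27
ee_pos: [626.3, 193.4, 22.8]
ee_rot: [-180.0, 0.0, -16.1]
force: [-2.8, 1.5, 5.3]
gripper_width: 43.5
```

>>> servo_tool --motion '[0, 0, 20, 0, 0, 0, 30, 0, 0, 35, 0, 0, 0, 30, 0, 0, 35, 0, 0, 0, 30, 1, -39, 5, 0, 0, 0.0825, 30, 1, -39, 5, 0, 0, 0.0825, 30, 1, -39, 0, 0, 0, 0.0825, 30, 1, -39, 0, 0, 0, 0.0825, 30, 1, -39, 0, 0, 0, 0.0825, 30, 1, -39, 0, 0, 0, 0.0825, 30, 1, -39, 0, 0, 0, 0.0825, 30]'

```text
time_s: 6.1
ee_pos: [633.2, -82.0, 121.4]
ee_rot: [-180.0, 0.1, 17.3]
force: [0.6, 0.6, -2.3]
gripper_width: 43.8
```

>>> servo_tool --motion '[1, -39, 0, 0, 0, 0.0825, 30, 1, -39, 0, 0, 0, 0.0825, 30, 1, -39, 0, 0, 0, 0.0825, 30, 1, -38, 0, 0, 0, 0, 30, 0, 0, 0, 0, 0, 0, 30, 0, 0, 0, 0, 0, 0, 30, 0, 0, 0, 0, 0, 0, 30, 0, 0, 0, 0, 0, 0, 30]'

```text
time_s: 6.77
ee_pos: [637.5, -233.6, 121.7]
ee_rot: [-179.9, 0.0, 31.3]
force: [0.8, -0.7, -2.5]
gripper_width: 43.7
```

```bash
python3 look.py w5
```

```text
6.7667 [ 637.5 -233.6  121.7] [-1.7993e+02  3.0000e-02  3.1290e+01] [ 0.7 -0.4 -0.1 -0.2 -0.1 -0.1]
```

View pics/w5.png

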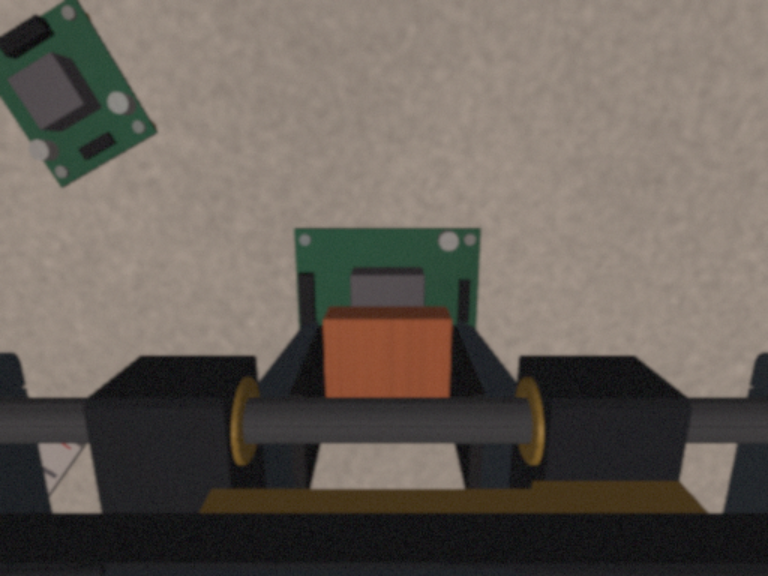

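Run:
```python
from h import *
f,s=pickle.load(open('w5.pkl','rb'))
a=np.radians(31.3); R=np.array([[np.cos(a),np.sin(a)],[-np.sin(a),np.cos(a)]])
for n,l,r,v,z,h in [('mod',352,424,275,30,19),('sp',324,451,319,s['ee_pos'][2]-22.8+16,22),]:
    p=ray(f,[[l/1.5-.2,v/1.5-.2],[r/1.5-.2,v/1.5-.2]],z,s)[:,:2]; q=(p-s['ee_pos'][:2])@R.T; print(n,q.round(1),q.mean(0)-[0,h])
```

```text
mod [[-17.4  17.8]
 [ 18.9  17.8]] [ 0.75868482 -1.20148664]
sp [[-20.8  21.9]
 [ 21.9  21.9]] [ 0.52398312 -0.08745011]
```

>>> servo_tool --motion '[0.7, -0.8, -20, 0, 0, 0, 30, 0, 0, -20, 0, 0, 0, 30, 0, 0, -15, 0, 0, 0, 30, 0, 0, -8, 0, 0, 0, 30, 0, 0, -2, 0, 0, 0, 30, 0, 0, 0, 0, 0, 0, 30, 0, 0, 0, 0, 0, 0, 30]'

```text
time_s: 7.4
ee_pos: [639.3, -235.5, 58.4]
ee_rot: [179.9, -0.1, 31.3]
force: [0.1, 0.7, -2.0]
gripper_width: 43.7
```

>>> servo_tool --motion '[0, 0, -1.5, 0, 0, 0, 30, 0, 0, 0, 0, 0, 0, 30, 0, 0, 0, 0, 0, 0, 30]'

```text
time_s: 7.65
ee_pos: [638.7, -235.9, 56.6]
ee_rot: [179.9, -0.0, 31.2]
force: [0.1, 0.1, -2.5]
gripper_width: 43.8
```

>>> servo_tool --motion '[0, 0, -1.5, 0, 0, 0, 30, 0, 0, 0, 0, 0, 0, 30, 0, 0, 0, 0, 0, 0, 30]'

```text
time_s: 7.9
ee_pos: [638.4, -235.7, 54.4]
ee_rot: [-180.0, -0.0, 31.2]
force: [-0.6, -0.5, -3.4]
gripper_width: 43.7
```

>>> servo_tool --motion '[0, 0, -1, 0, 0, 0, 30, 0, 0, 0, 0, 0, 0, 30, 0, 0, 0, 0, 0, 0, 30]'

```text
time_s: 8.15
ee_pos: [638.4, -235.7, 53.3]
ee_rot: [-180.0, 0.0, 31.2]
force: [0.4, -0.3, -2.4]
gripper_width: 43.8
```

>>> servo_tool --motion '[0, 0, -1, 0, 0, 0, 30, 0, 0, 0, 0, 0, 0, 30, 0, 0, 0, 0, 0, 0, 30]'

```text
time_s: 8.4
ee_pos: [638.6, -235.8, 52.9]
ee_rot: [180.0, -0.0, 31.2]
force: [-0.1, -0.4, 1.5]
gripper_width: 44.0
```

>>> servo_tool --motion '[0, 0, 0, 0, 0, 0, 55, 0, 0, 0, 0, 0, 0, 70, 0, 0, 0, 0, 0, 0, 80, 0, 0, 0, 0, 0, 0, 80, 0, 0, 20, 0, 0, 0, 80, 0, 0, 35, 0, 0, 0, 80, 0, 0, 35, 0, 0, 0, 80, 0, 0, 0, 0, 0, 0, 80, 0, 0, 0, 0, 0, 0, 80, 0, 0, 0, 0, 0, 0, 80]'

```text
time_s: 9.23
ee_pos: [638.1, -235.6, 142.0]
ee_rot: [-180.0, 0.0, 31.2]
force: [-0.7, 0.4, -0.2]
gripper_width: 73.1
```

```bash
python3 look.py w6;python3 - <<'E'
from h import *
f,s=pickle.load(open('w6.pkl','rb')); hsv=cv2.cvtColor(f['image'],cv2.COLOR_RGB2HSV)
red=((hsv[...,0]<14)|(hsv[...,0]>172))&(hsv[...,1]>130)&(hsv[...,2]>95)
print(rect(f,s,red,46,(200,165,320,265)))
E
```

```text
9.2333 [ 638.1 -235.6  142. ] [-1.7997e+02  2.0000e-02  3.1230e+01] [ 0.2  1.3  1.6  0.1 -0.1 -0.1]
(array([ 638.3, -235. ]), array([43.4, 42.4]), 31.2, (230, 177, 57, 53))
```

View pics/w6.png

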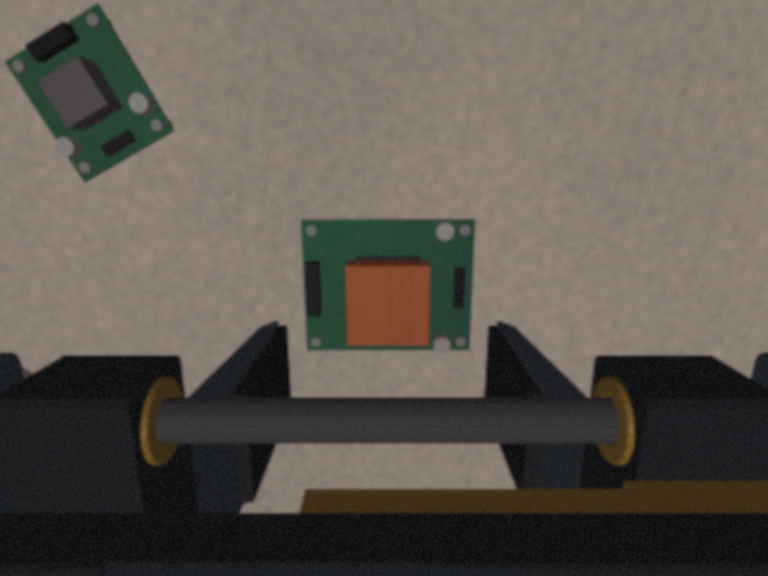

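>>> servo_tool --motion '[0.5, 32.8, -4, 0, 0, 0.0585, 90, 0.5, 32.8, -4, 0, 0, 0.0585, 90, 0.5, 32.8, -4, 0, 0, 0.0585, 90, 0.5, 32.8, -4, 0, 0, 0.0585, 90, 0.5, 32.8, -4, 0, 0, 0.0585, 90, 0.5, 32.8, -4, 0, 0, 0.0585, 90, 0.5, 32.8, -4, 0, 0, 0.0585, 90, 0.5, 32.8, -4, 0, 0, 0.0585, 90, 0, 0, 0, 0, 0, 0, 90, 0, 0, 0, 0, 0, 0, 90]'

```text
time_s: 10.12
ee_pos: [641.3, 28.3, 108.3]
ee_rot: [-179.8, 0.1, 58.2]
force: [-0.5, -0.8, 0.3]
gripper_width: 81.7
```

>>> servo_tool --motion '[0, 0, 0, 0, 0, 0, 90, 0, 0, 0, 0, 0, 0, 90]'

```text
time_s: 10.28
ee_pos: [642.2, 25.5, 109.7]
ee_rot: [-180.0, 0.1, 58.0]
force: [-1.1, -0.2, -0.3]
gripper_width: 82.0
```

```bash
python3 look.py w7
```

```text
10.2833 [642.2  25.5 109.7] [-1.7996e+02  5.0000e-02  5.7960e+01] [-0.6 -0.3 -0.3  0.2 -0.  -0.1]
```

View pics/w7.png

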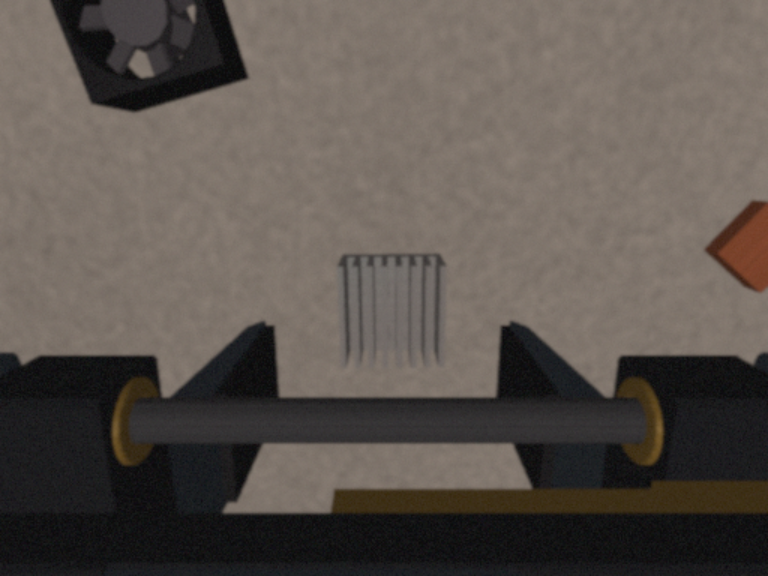

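```bash
cat > loc.py <<'E'
# loc.py pkl l r top bot z : edges in 1.5x pixels -> offset in tool yaw frame & world
from h import *; import sys
f,s=pickle.load(open(sys.argv[1]+'.pkl','rb')); l,r,t,b,z=map(float,sys.argv[2:7])
p=ray(f,(np.array([[l,t],[r,t],[l,b],[r,b]])+.5)/1.5-.5,z,s)[:,:2]
a=np.radians(s['ee_rot'][2]); R=np.array([[np.cos(a),np.sin(a)],[-np.sin(a),np.cos(a)]])
q=(p-s['ee_pos'][:2])@R.T; print('local corners',q.round(1).tolist(),'size',(q[1]-q[0]).round(1),(q[0]-q[2]).round(1)); print('local c',q.mean(0).round(1),'world',p.mean(0).round(1),'shift',(p.mean(0)-s['ee_pos'][:2]).round(1))
E
python3 loc.py w7 340 443 262 366 32
python3 - <<'E'
from h import *
f,s=pickle.load(open('w7.pkl','rb'));save('w7c',cv2.resize(f['image'][160:255,215:310],None,fx=6,fy=6,interpolation=cv2.INTER_CUBIC))
E
```

```text
local corners [[-22.2, 27.0], [26.4, 27.0], [-23.5, -25.9], [28.0, -25.9]] size [48.6 -0. ] [ 1.3 52.9]
local c [2.2 0.6] world [642.9  27.6] shift [0.7 2.2]
```

View pics/w7c.png

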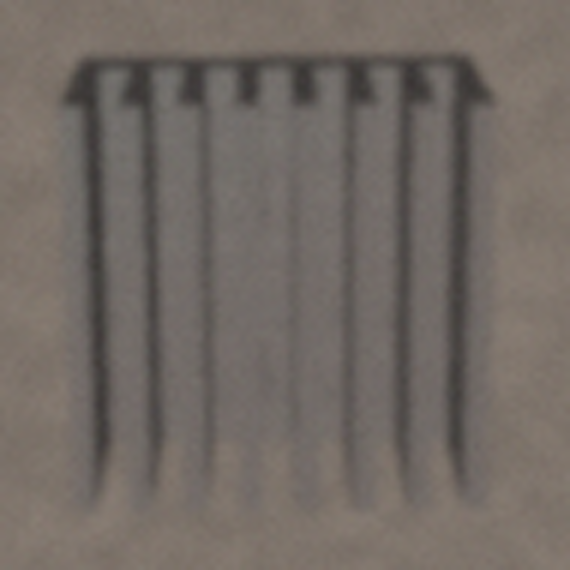

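>>> servo_tool --motion '[0.7, 1.8, -25, 0, 0, 0, 90, 0, 0, -25, 0, 0, 0, 90, 0, 0, -25, 0, 0, 0, 90, 0, 0, -10, 0, 0, 0, 90, 0, 0, 0, 0, 0, 0, 90, 0, 0, 0, 0, 0, 0, 90, 0, 0, 0, 0, 0, 0, 90]' --newtons 20

```text
time_s: 10.92
ee_pos: [644.4, 28.1, 26.9]
ee_rot: [179.9, -0.1, 58.0]
force: [-0.0, 0.6, 0.1]
gripper_width: 82.2
```

>>> servo_tool --motion '[0, 0, 0, 0, 0, 0, 40, 0, 0, 0, 0, 0, 0, 40, 0, 0, 0, 0, 0, 0, 40, 0, 0, 0, 0, 0, 0, 40, 0, 0, 0, 0, 0, 0, 40, 0, 0, 0, 0, 0, 0, 40, 0, 0, 0, 0, 0, 0, 40]'

```text
time_s: 11.5
ee_pos: [643.2, 28.5, 25.8]
ee_rot: [180.0, -0.0, 58.0]
force: [-0.4, 0.2, 3.2]
gripper_width: 51.9
```

>>> servo_tool --motion '[0, 0, 25, 0, 0, 0, 40, 0, 0, 35, 0, 0, 0, 40, 0, 0, 35, 0, 0, 0, 40, -0.6, -37.6, 0, 0, 0, -0.0669, 40, -0.6, -37.6, 0, 0, 0, -0.0669, 40, -0.6, -37.6, 0, 0, 0, -0.0669, 40, -0.6, -37.6, 0, 0, 0, -0.0669, 40, -0.6, -37.6, 0, 0, 0, -0.0669, 40, -0.6, -37.6, 0, 0, 0, -0.0669, 40, -0.6, -37.6, 0, 0, 0, -0.0669, 40]'

```text
time_s: 12.33
ee_pos: [638.4, -236.3, 119.9]
ee_rot: [-180.0, 0.0, 31.0]
force: [-0.5, -0.1, -1.5]
gripper_width: 51.7
```

>>> servo_tool --motion '[0, 0, 0, 0, 0, 0, 40, 0, 0, 0, 0, 0, 0, 40, 0, 0, 0, 0, 0, 0, 40, 0, 0, 0, 0, 0, 0, 40]'

```text
time_s: 12.67
ee_pos: [638.8, -233.4, 120.0]
ee_rot: [-179.9, 0.0, 31.3]
force: [0.1, -0.1, -0.8]
gripper_width: 51.8
```

```bash
python3 look.py w8
```

```text
12.6667 [ 638.8 -233.4  120. ] [-1.7994e+02  1.0000e-02  3.1290e+01] [ 0.6 -0.3 -0.1 -0.3 -0.   0. ]
```

View pics/w8.png

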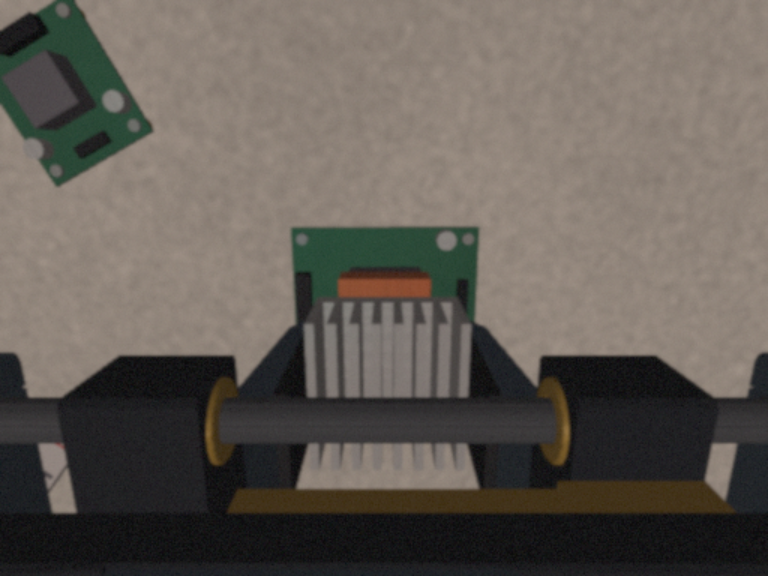

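```bash
python3 loc.py w8 304 471 323 468 126.5; python3 loc.py w8 338 431 279 360 46
```

```text
local corners [[-25.2, 24.9], [26.3, 24.9], [-27.5, -26.3], [28.5, -26.3]] size [51.5 -0. ] [ 2.3 51.2]
local c [ 0.5 -0.7] world [ 639.7 -233.7] shift [ 0.8 -0.3]
local corners [[-22.6, 19.9], [20.9, 19.8], [-23.7, -20.9], [21.9, -20.9]] size [43.6 -0. ] [ 1.1 40.8]
local c [-0.9 -0.5] world [ 638.4 -234.3] shift [-0.5 -0.9]
```

>>> servo_tool --motion '[-0.5, -1.9, -15, 0, 0, 0, 40, 0, 0, -15, 0, 0, 0, 40, 0, 0, -10, 0, 0, 0, 40, 0, 0, -4, 0, 0, 0, 40, 0, 0, -1, 0, 0, 0, 40, 0, 0, 0, 0, 0, 0, 40, 0, 0, 0, 0, 0, 0, 40, 0, 0, 0, 0, 0, 0, 40]'

```text
time_s: 13.38
ee_pos: [639.0, -236.7, 76.3]
ee_rot: [179.9, -0.1, 31.2]
force: [0.3, 0.3, -0.7]
gripper_width: 52.2
```

>>> servo_tool --motion '[0, 0, -1.5, 0, 0, 0, 40, 0, 0, 0, 0, 0, 0, 40, 0, 0, 0, 0, 0, 0, 40]'

```text
time_s: 13.63
ee_pos: [638.5, -236.7, 74.1]
ee_rot: [180.0, -0.0, 31.2]
force: [-0.2, -0.2, -1.2]
gripper_width: 52.0
```

>>> servo_tool --motion '[0, 0, -1, 0, 0, 0, 40, 0, 0, 0, 0, 0, 0, 40, 0, 0, 0, 0, 0, 0, 40]'

```text
time_s: 13.88
ee_pos: [638.4, -236.6, 72.8]
ee_rot: [-180.0, -0.0, 31.2]
force: [-1.1, 0.1, -1.1]
gripper_width: 51.7
```

>>> servo_tool --motion '[0, 0, -1, 0, 0, 0, 40, 0, 0, 0, 0, 0, 0, 40, 0, 0, 0, 0, 0, 0, 40]'

```text
time_s: 14.13
ee_pos: [638.4, -236.6, 71.8]
ee_rot: [-180.0, -0.0, 31.2]
force: [0.4, 0.1, -1.0]
gripper_width: 51.9
```

>>> servo_tool --motion '[0, 0, -0.7, 0, 0, 0, 40, 0, 0, 0, 0, 0, 0, 40, 0, 0, 0, 0, 0, 0, 40]'

```text
time_s: 14.38
ee_pos: [638.4, -236.6, 71.8]
ee_rot: [180.0, -0.0, 31.2]
force: [-2.0, 0.5, 4.3]
gripper_width: 52.3
```

Contact. Release, rise, look.

>>> servo_tool --motion '[0, 0, 0, 0, 0, 0, 62, 0, 0, 0, 0, 0, 0, 75, 0, 0, 0, 0, 0, 0, 90, 0, 0, 0, 0, 0, 0, 90, 0, 0, 20, 0, 0, 0, 90, 0, 0, 35, 0, 0, 0, 90, 0, 0, 35, 0, 0, 0, 90, 0, 0, 0, 0, 0, 0, 90, 0, 0, 0, 0, 0, 0, 90, 0, 0, 0, 0, 0, 0, 90]'

```text
time_s: 15.22
ee_pos: [638.0, -236.5, 160.6]
ee_rot: [-180.0, 0.0, 31.2]
force: [0.2, 0.1, -0.2]
gripper_width: 82.3
```

```bash
python3 look.py w9
```

```text
15.2167 [ 638.  -236.5  160.6] [-1.7996e+02  3.0000e-02  3.1210e+01] [ 0.   1.2  1.7 -0.   0.1 -0.1]
```

View pics/w9.png

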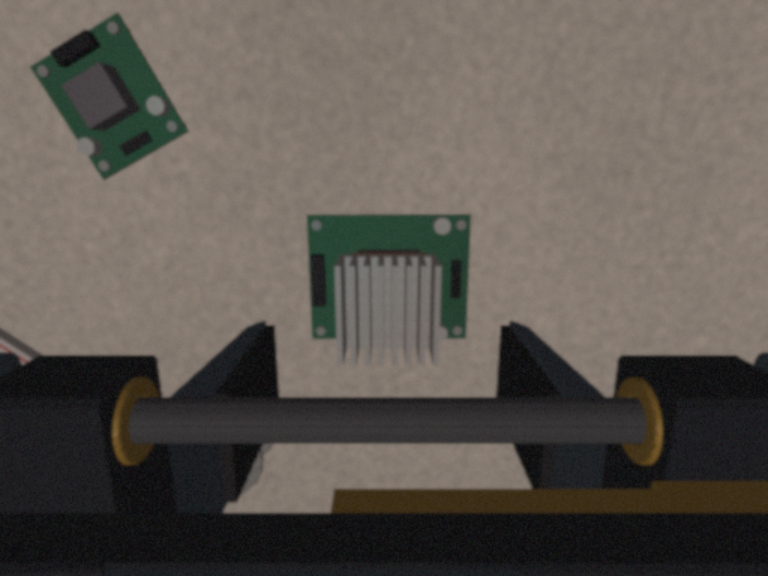

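>>> servo_tool --motion '[-20.5, 30.5, -5, 0, 0, -0.1048, 100, -20.5, 30.5, -5, 0, 0, -0.1048, 100, -20.5, 30.5, -5, 0, 0, -0.1048, 100, -20.5, 30.5, -5, 0, 0, -0.1048, 100, -20.5, 30.5, -5, 0, 0, -0.1048, 100, -20.5, 30.5, -5, 0, 0, -0.1048, 100, -20.5, 30.5, -5, 0, 0, -0.1048, 100, -20.5, 30.5, -5, 0, 0, -0.1048, 100, 0, 0, 0, 0, 0, 0, 100, 0, 0, 0, 0, 0, 0, 100]'

```text
time_s: 16.1
ee_pos: [472.4, 8.5, 119.8]
ee_rot: [179.9, 0.2, -16.6]
force: [1.2, -0.3, 0.6]
gripper_width: 91.2
```

>>> servo_tool --motion '[0, 0, 0, 0, 0, 0, 100, 0, 0, 0, 0, 0, 0, 100, 0, 0, 0, 0, 0, 0, 100]'

```text
time_s: 16.35
ee_pos: [475.2, 6.5, 121.0]
ee_rot: [180.0, -0.0, -16.9]
force: [0.4, -1.3, -0.5]
gripper_width: 91.0
```

```bash
python3 loc.py w9 335 442 264 365 78; python3 look.py w10
```

```text
local corners [[-24.8, 25.3], [26.8, 25.2], [-26.3, -27.3], [28.3, -27.3]] size [51.6 -0. ] [ 1.5 52.5]
local c [ 1. -1.] world [ 639.4 -236.8] shift [ 1.4 -0.3]
16.35 [475.2   6.5 121. ] [ 1.7999e+02 -1.0000e-02 -1.6890e+01] [-0.1 -0.   0.1  0.1  0.1  0.2]
```

View pics/w10.png

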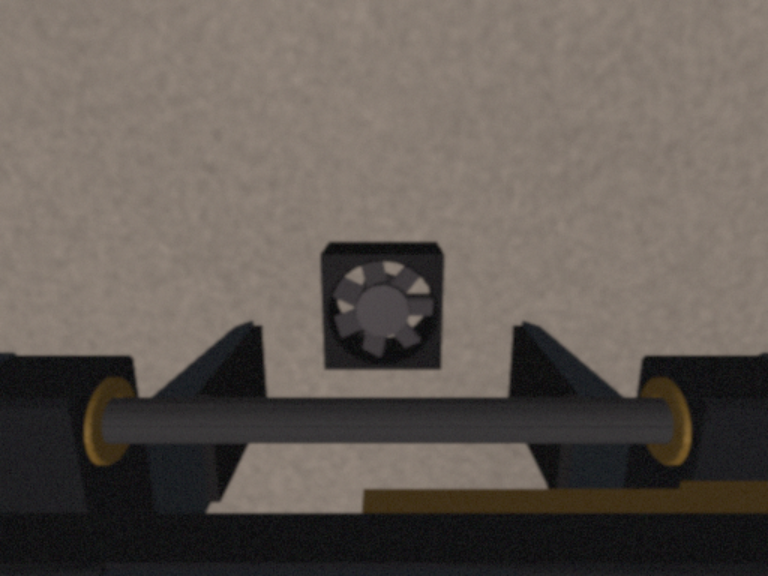

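```bash
python3 loc.py w10 322 443 252 368 38
```

```text
local corners [[-30.7, 31.5], [27.4, 31.5], [-32.8, -28.6], [29.2, -28.7]] size [58.1 -0. ] [ 2.1 60.1]
local c [-1.7  1.4] world [474.    8.4] shift [-1.2  1.8]
```

>>> servo_tool --motion '[-1.2, 1.8, -25, 0, 0, 0, 100, 0, 0, -30, 0, 0, 0, 100, 0, 0, -25, 0, 0, 0, 100, 0, 0, -14, 0, 0, 0, 100, 0, 0, 0, 0, 0, 0, 100, 0, 0, 0, 0, 0, 0, 100, 0, 0, 0, 0, 0, 0, 100]' --newtons 20

```text
time_s: 16.98
ee_pos: [474.4, 8.8, 28.0]
ee_rot: [-180.0, -0.1, -16.9]
force: [0.5, 0.2, 0.0]
gripper_width: 91.2
```

>>> servo_tool --motion '[0, 0, 0, 0, 0, 0, 50, 0, 0, 0, 0, 0, 0, 50, 0, 0, 0, 0, 0, 0, 50, 0, 0, 0, 0, 0, 0, 50, 0, 0, 0, 0, 0, 0, 50, 0, 0, 0, 0, 0, 0, 50, 0, 0, 0, 0, 0, 0, 50]'

```text
time_s: 17.57
ee_pos: [473.6, 9.2, 27.8]
ee_rot: [-180.0, -0.1, -16.8]
force: [-0.6, 0.0, 6.5]
gripper_width: 66.6
```

>>> servo_tool --motion '[0, 0, 0, 0, 0, 0, 50, 0, 0, 0, 0, 0, 0, 50, 0, 0, 0, 0, 0, 0, 50]'

```text
time_s: 17.82
ee_pos: [473.6, 9.2, 27.8]
ee_rot: [-180.0, -0.1, -16.8]
force: [-0.6, -0.4, 5.6]
gripper_width: 66.8
```

```bash
python3 look.py w11
python3 - <<'E'
from h import *
f=grab_frame('side'); save('side11',cv2.resize(f['image'][150:230,180:280],None,fx=7,fy=7,interpolation=cv2.INTER_CUBIC))
E
```

```text
17.8167 [473.6   9.2  27.8] [-1.7999e+02 -6.0000e-02 -1.6820e+01] [-0.  -0.   0.  -0.   0.1 -0.1]
```

View pics/w11.png

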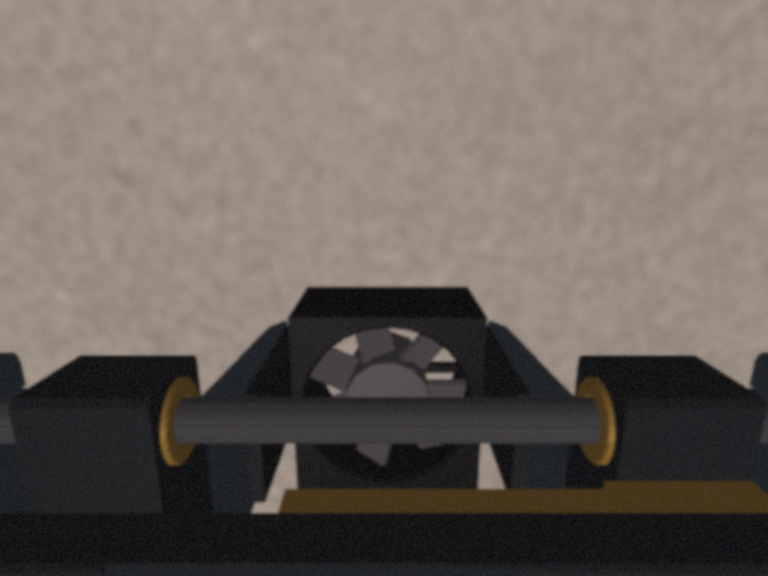

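View pics/side11.png

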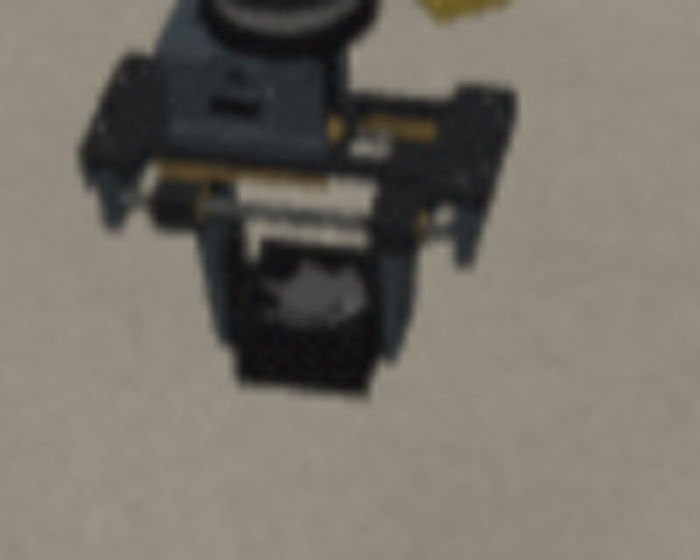

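```bash
python3 loc.py w11 290 486 318 488 38
python3 - <<'E'
from h import *
f,s=pickle.load(open('w11.pkl','rb'))
g=cv2.convertScaleAbs(f['image'][180:335,160:350],alpha=2.2,beta=10); save('w11c',cv2.resize(g,None,fx=3.8,fy=3.8,interpolation=cv2.INTER_CUBIC))
E
```

```text
local corners [[-28.5, 28.3], [30.3, 28.2], [-31.6, -30.8], [33.3, -30.8]] size [58.7 -0. ] [ 3.1 59. ]
local c [ 0.9 -1.3] world [474.1   7.7] shift [ 0.5 -1.5]
```

View pics/w11c.png

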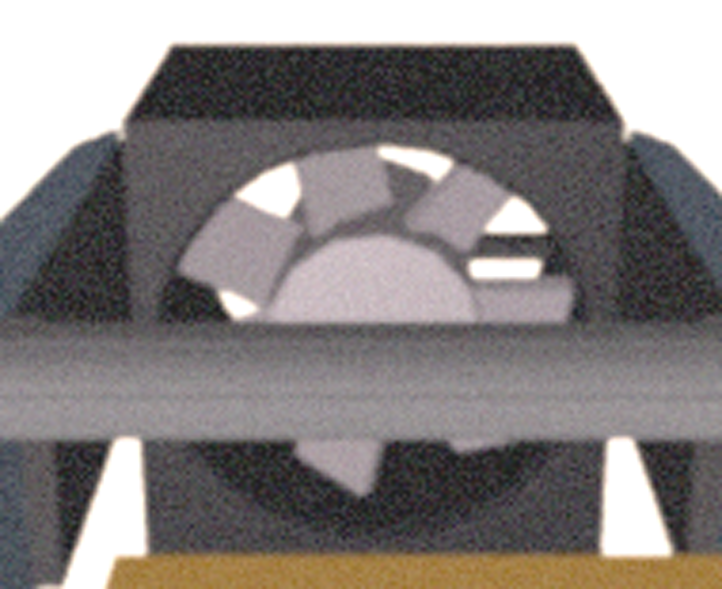

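>>> servo_tool --motion '[0, 0, 0, 0, 0, 0, 40, 0, 0, 0, 0, 0, 0, 40, 0, 0, 0, 0, 0, 0, 40, 0, 0, 0, 0, 0, 0, 40]' --newtons 35

```text
time_s: 18.25
ee_pos: [473.6, 9.2, 27.8]
ee_rot: [-180.0, -0.1, -16.8]
force: [-0.9, 0.0, 5.2]
gripper_width: 66.5
```

```bash
python3 look.py w12
python3 - <<'E'
from h import *
f,s=pickle.load(open('w12.pkl','rb'))
P=dep(f,s); a=np.radians(s['ee_rot'][2]); R=np.array([[np.cos(a),np.sin(a)],[-np.sin(a),np.cos(a)]])
L=P.copy(); L[...,:2]=(P[...,:2]-s['ee_pos'][:2])@R.T
for v in (205,215,225,240,250):
    print(v,[(u,*L[v,u].round().astype(int)) for u in range(165,345,5) if np.isfinite(L[v,u]).all() and (u<215 or u>300)])
E
```

```text
18.25 [473.6   9.2  27.8] [-1.7999e+02 -6.0000e-02 -1.6820e+01] [-0.1  0.  -0.   0.1  0.1  0. ]
205 [(165, np.int64(-53), np.int64(20), np.int64(-2)), (170, np.int64(-49), np.int64(20), np.int64(0)), (175, np.int64(-47), np.int64(20), np.int64(0)), (180, np.int64(-44), np.int64(20), np.int64(-1)), (185, np.int64(-41), np.int64(20), np.int64(0)), (190, np.int64(-38), np.int64(20), np.int64(-1)), (195, np.int64(-35), np.int64(20), np.int64(-1)), (200, np.int64(-27), np.int64(28), np.int64(27)), (205, np.int64(-25), np.int64(28), np.int64(27)), (210, np.int64(-23), np.int64(28), np.int64(26)), (305, np.int64(23), np.int64(29), np.int64(28)), (310, np.int64(26), np.int64(28), np.int64(27)), (315, np.int64(28), np.int64(29), np.int64(28)), (320, np.int64(36), np.int64(20), np.int64(-2)), (325, np.int64(39), np.int64(20), np.int64(0)), (330, np.int64(42), np.int64(19), np.int64(-2)), (335, np.int64(45), np.int64(20), np.int64(-1)), (340, np.int64(47), np.int64(20), np.int64(-1))]
215 [(165, np.int64(-52), np.int64(14), np.int64(0)), (170, np.int64(-50), np.int64(14), np.int64(0)), (175, np
[... 2757 characters left out ...]
), np.int64(49)), (185, np.int64(-33), np.int64(11), np.int64(40)), (190, np.int64(-33), np.int64(6), np.int64(29)), (195, np.int64(-29), np.int64(9), np.int64(37)), (200, np.int64(-26), np.int64(9), np.int64(37)), (205, np.int64(-24), np.int64(9), np.int64(37)), (210, np.int64(-23), np.int64(6), np.int64(29)), (305, np.int64(27), np.int64(-2), np.int64(11)), (310, np.int64(25), np.int64(9), np.int64(37)), (315, np.int64(27), np.int64(9), np.int64(37)), (320, np.int64(30), np.int64(9), np.int64(37)), (325, np.int64(34), np.int64(6), np.int64(29)), (330, np.int64(34), np.int64(11), np.int64(40)), (335, np.int64(34), np.int64(14), np.int64(48)), (340, np.int64(35), np.int64(16), np.int64(52))]
```

Run:
```python
from h import *
f,s=pickle.load(open('w2.pkl','rb')); f0=pickle.load(open('wrist.pkl','rb'))
a=cv2.resize(cv2.convertScaleAbs(f['image'][70:155,145:230],alpha=2.2,beta=10),(380,380),interpolation=cv2.INTER_CUBIC)
b=cv2.resize(cv2.convertScaleAbs(f0['image'][125:215,120:210],alpha=2.2,beta=10),(380,380),interpolation=cv2.INTER_CUBIC)
save('fanzoom',np.hstack([a,b]))
```

```text
(no output)
```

View pics/fanzoom.png

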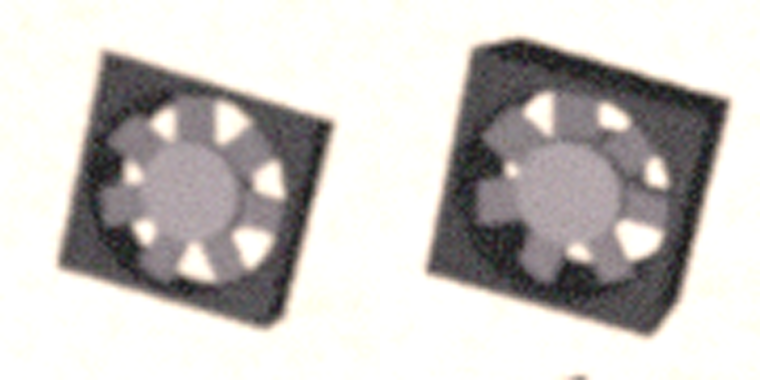

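>>> servo_tool --motion '[0, 0, 3, 0, 0, 0, 40, 0, 0, 3, 0, 0, 0, 40, 0, 0, 0, 0, 0, 0, 40, 0, 0, 0, 0, 0, 0, 40]'

```text
time_s: 18.63
ee_pos: [473.2, 9.2, 33.2]
ee_rot: [180.0, -0.0, -16.8]
force: [-0.3, -0.1, -0.1]
gripper_width: 66.7
```

```bash
python3 look.py w13;python3 - <<'E'
from h import *
f,s=pickle.load(open('w13.pkl','rb'));P=dep(f,s)
print(np.nanmedian(P[225:235,198:208,2]),np.nanmedian(P[225:235,308:318,2]),sensors.state()['gripper_width'],sensors.state()['force'])
E
```

```text
18.6333 [473.2   9.2  33.2] [ 1.800e+02 -1.000e-02 -1.683e+01] [-0.1  0.1  0.2  0.  -0.  -0. ]
42.88542130683334 42.984105128779916 66.39766499641681 [-1.55945437  0.08051744 -1.1716293 ]
```

View pics/w13.png

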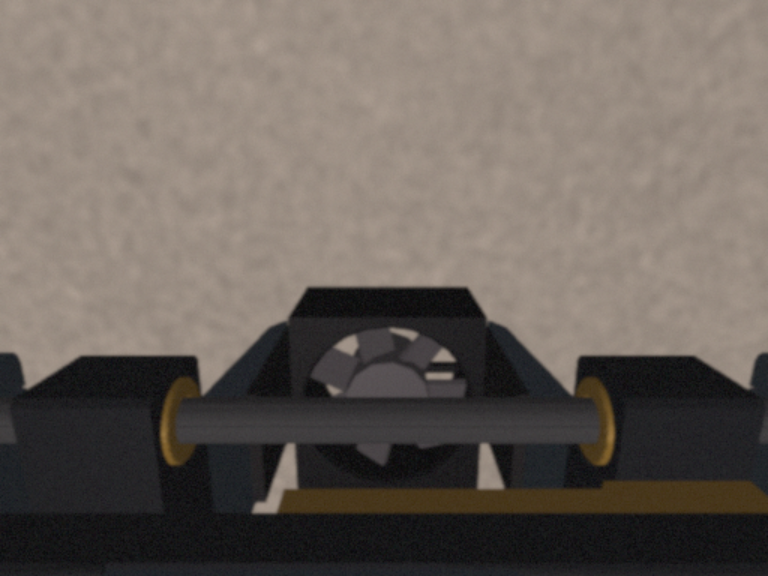

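>>> servo_tool --motion '[0, 0, 20, 0, 0, 0, 40, 0, 0, 30, 0, 0, 0, 40, 0, 0, 35, 0, 0, 0, 40, 0, 0, 35, 0, 0, 0, 40, 18, -27, 5, 0, 0, 0.0931, 40, 18, -27, 0, 0, 0, 0.0931, 40, 18, -27, 0, 0, 0, 0.0931, 40, 18, -27, 0, 0, 0, 0.0931, 40, 18, -27, 0, 0, 0, 0.0931, 40, 18, -27, 0, 0, 0, 0.0931, 40]'

```text
time_s: 19.52
ee_pos: [581.6, -154.1, 157.7]
ee_rot: [-180.0, 0.0, 15.4]
force: [0.7, 1.1, -1.5]
gripper_width: 66.2
```

>>> servo_tool --motion '[18, -27, 0, 0, 0, 0.0931, 40, 18, -27, 0, 0, 0, 0.0931, 40, 21, -29, 0, 0, 0, 0.0931, 40, 0, 0, 0, 0, 0, 0, 40, 0, 0, 0, 0, 0, 0, 40, 0, 0, 0, 0, 0, 0, 40, 0, 0, 0, 0, 0, 0, 40, 0, 0, 0, 0, 0, 0, 40]'

```text
time_s: 20.18
ee_pos: [637.6, -234.6, 158.3]
ee_rot: [-180.0, 0.0, 31.2]
force: [0.3, 0.4, -1.5]
gripper_width: 66.2
```

```bash
python3 look.py w14;python3 - <<'E'
from h import *
f,s=pickle.load(open('w14.pkl','rb'));P=dep(f,s)
print(np.nanmedian(P[225:235,198:208,2]),np.nanmedian(P[225:235,308:318,2]),sensors.state()['gripper_width'],sensors.state()['force'])
g=grab_frame('side'); save('side14',cv2.resize(g['image'][170:300,230:340],None,fx=5,fy=5,interpolation=cv2.INTER_CUBIC))
E
```

```text
20.1833 [ 637.6 -234.6  158.3] [-1.7996e+02  1.0000e-02  3.1220e+01] [ 0.1 -0.1 -0.4 -0.1  0.  -0.1]
167.92133836378613 167.98881704007616 66.49032082553884 [-0.32371834  0.93635686 -0.17894099]
```

View pics/w14.png

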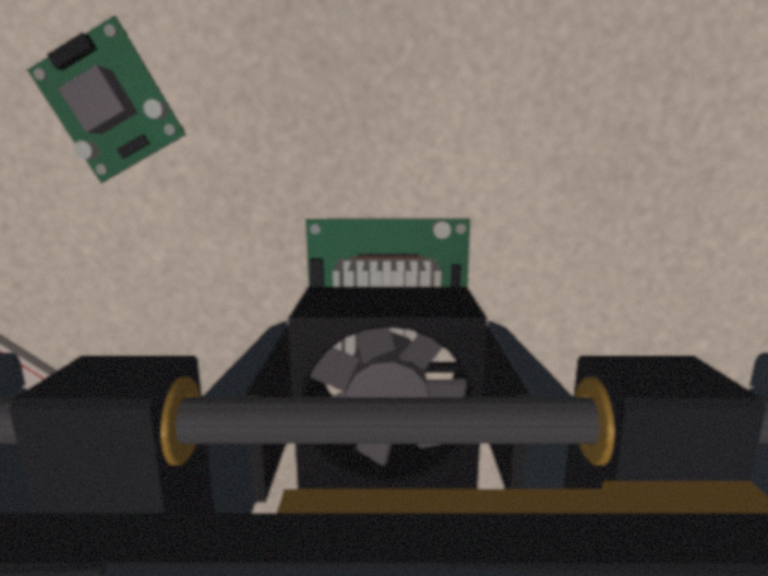

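View pics/side14.png

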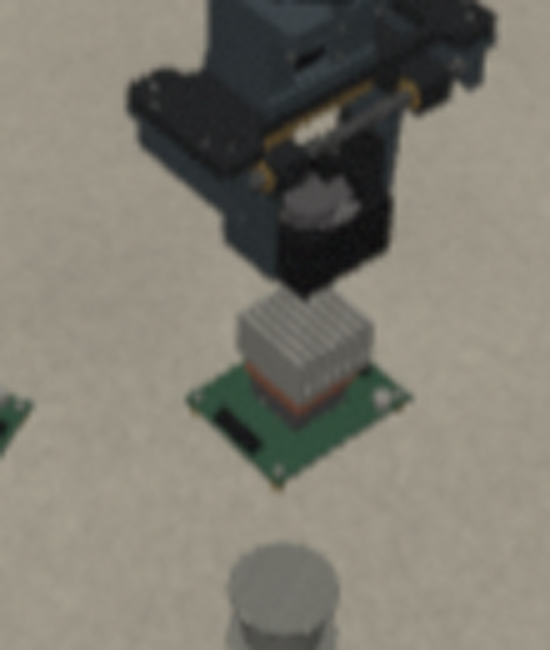

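```bash
python3 loc.py w14 290 486 318 488 168; python3 loc.py w14 333 441 269 360 78;python3 - <<'E'
from h import *
f,s=pickle.load(open('w14.pkl','rb'))
save('w14c',cv2.resize(f['image'][140:220,190:330],None,fx=5.5,fy=5.5,interpolation=cv2.INTER_CUBIC))
E
```

```text
local corners [[-28.8, 27.6], [30.2, 27.5], [-31.9, -31.7], [33.2, -31.7]] size [59. -0.] [ 3.1 59.3]
local c [ 0.7 -2.1] world [ 639.3 -236. ] shift [ 1.7 -1.4]
local corners [[-25.6, 23.3], [26.2, 23.2], [-26.9, -23.6], [27.5, -23.6]] size [51.8 -0. ] [ 1.4 46.8]
local c [ 0.3 -0.2] world [ 638.  -234.6] shift [0.3 0. ]
```

View pics/w14c.png

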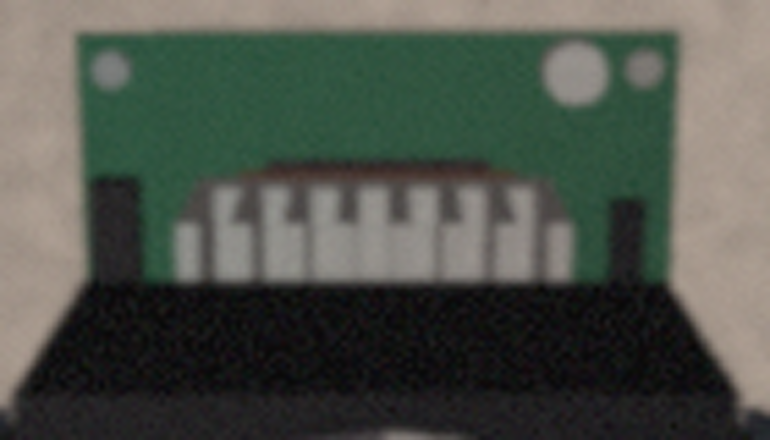

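>>> servo_tool --motion '[0, -1, -18, 0, 0, 0, 40, 0, 0, -15, 0, 0, 0, 40, 0, 0, -10, 0, 0, 0, 40, 0, 0, -4, 0, 0, 0, 40, 0, 0, -1, 0, 0, 0, 40, 0, 0, 0, 0, 0, 0, 40, 0, 0, 0, 0, 0, 0, 40, 0, 0, 0, 0, 0, 0, 40]'

```text
time_s: 20.95
ee_pos: [638.8, -237.0, 111.2]
ee_rot: [179.9, -0.1, 31.2]
force: [-0.2, -0.6, -2.5]
gripper_width: 66.2
```

>>> servo_tool --motion '[0, 0, -1.5, 0, 0, 0, 40, 0, 0, 0, 0, 0, 0, 40, 0, 0, 0, 0, 0, 0, 40]'

```text
time_s: 21.2
ee_pos: [638.3, -236.9, 108.9]
ee_rot: [180.0, -0.0, 31.2]
force: [0.0, 0.1, -1.6]
gripper_width: 66.4
```

>>> servo_tool --motion '[0, 0, -1, 0, 0, 0, 40, 0, 0, 0, 0, 0, 0, 40, 0, 0, 0, 0, 0, 0, 40]'

```text
time_s: 21.45
ee_pos: [638.2, -236.8, 107.6]
ee_rot: [-180.0, 0.0, 31.2]
force: [0.3, 0.0, -1.2]
gripper_width: 66.6
```

>>> servo_tool --motion '[-0.4, 1, -0.7, 0, 0, 0, 40, 0, 0, 0, 0, 0, 0, 40, 0, 0, 0, 0, 0, 0, 40, 0, 0, 0, 0, 0, 0, 40]'

```text
time_s: 21.78
ee_pos: [637.9, -235.8, 107.0]
ee_rot: [180.0, -0.0, 31.2]
force: [0.1, -0.6, -1.8]
gripper_width: 66.4
```

>>> servo_tool --motion '[0, 0, -0.8, 0, 0, 0, 40, 0, 0, 0, 0, 0, 0, 40, 0, 0, 0, 0, 0, 0, 40]'

```text
time_s: 22.03
ee_pos: [637.8, -235.8, 106.1]
ee_rot: [-180.0, -0.0, 31.2]
force: [-0.1, 0.4, -1.4]
gripper_width: 66.1
```

>>> servo_tool --motion '[0, 0, -0.6, 0, 0, 0, 40, 0, 0, 0, 0, 0, 0, 40, 0, 0, 0, 0, 0, 0, 40]'

```text
time_s: 22.28
ee_pos: [637.9, -235.8, 105.9]
ee_rot: [180.0, -0.0, 31.2]
force: [-0.5, 0.1, 0.3]
gripper_width: 66.2
```

>>> servo_tool --motion '[0, 0, -0.6, 0, 0, 0, 40, 0, 0, 0, 0, 0, 0, 40, 0, 0, 0, 0, 0, 0, 40]'

```text
time_s: 22.53
ee_pos: [638.0, -235.9, 105.8]
ee_rot: [180.0, -0.0, 31.2]
force: [-1.6, 0.5, 5.8]
gripper_width: 66.9
```

Contact (force +5.8 N). Check, then release.

>>> servo_tool --motion '[0, 0, 0, 0, 0, 0, 78, 0, 0, 0, 0, 0, 0, 88, 0, 0, 0, 0, 0, 0, 100, 0, 0, 0, 0, 0, 0, 100, 0, 0, 0, 0, 0, 0, 100, 0, 0, 0, 0, 0, 0, 100]'

```text
time_s: 23.03
ee_pos: [637.8, -235.8, 104.7]
ee_rot: [-180.0, 0.0, 31.2]
force: [0.1, -0.7, 0.9]
gripper_width: 91.4
```

>>> servo_tool --motion '[0, 0, 10, 0, 0, 0, 100, 0, 0, 25, 0, 0, 0, 100, 0, 0, 30, 0, 0, 0, 100, 0, 0, 30, 0, 0, 0, 100, 0, 0, 0, 0, 0, 0, 100, 0, 0, 0, 0, 0, 0, 100, 0, 0, 0, 0, 0, 0, 100]'

```text
time_s: 23.62
ee_pos: [637.5, -235.7, 200.0]
ee_rot: [-180.0, 0.0, 31.2]
force: [-0.1, 0.3, 0.1]
gripper_width: 91.0
```

```bash
python3 look.py w15
python3 - <<'E'
from h import *
g=grab_frame('side'); save('side15',cv2.resize(g['image'][170:300,230:340],None,fx=5,fy=5,interpolation=cv2.INTER_CUBIC))
E
```

```text
23.6167 [ 637.5 -235.7  200. ] [-1.7999e+02  1.0000e-02  3.1180e+01] [-0.   1.3  1.5 -0.  -0.1 -0.1]
```

View pics/w15.png

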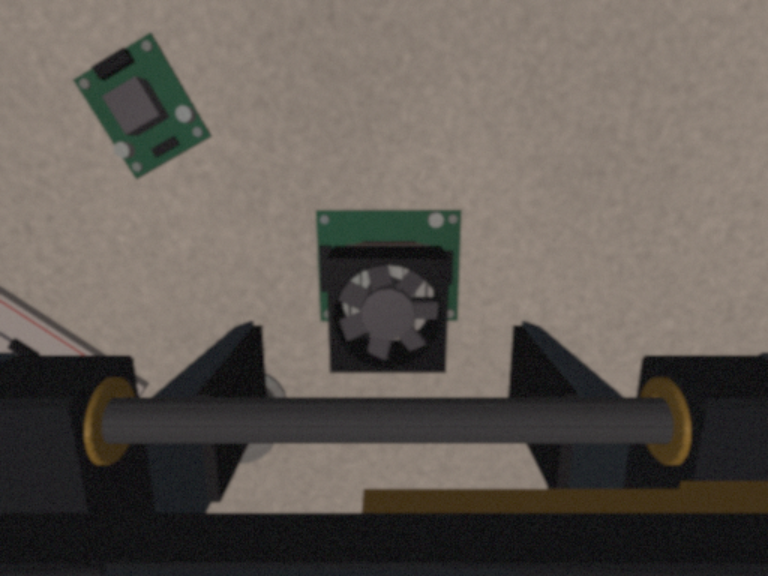

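View pics/side15.png

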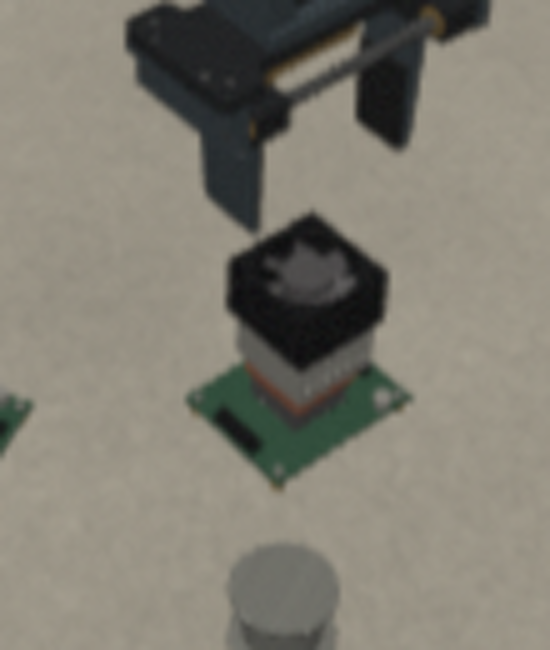

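>>> servo_tool --motion '[-14, 36, 0, 0, 0, -0.031, 80, -14, 36, 0, 0, 0, -0.031, 80, -14, 36, -6, 0, 0, -0.031, 80, -14, 36, -6, 0, 0, -0.031, 80, -14, 36, -6, 0, 0, -0.031, 80, -14, 36, -6, 0, 0, -0.031, 80, -14, 36, -6, 0, 0, -0.031, 80, -14, 36, -10, 0, 0, -0.031, 80, -14, 36, -10, 0, 0, -0.031, 80, -14, 36, -10, 0, 0, -0.031, 80]'

```text
time_s: 24.55
ee_pos: [496.1, 125.5, 138.6]
ee_rot: [-180.0, 0.1, 13.3]
force: [0.3, 0.0, -0.4]
gripper_width: 72.8
```

>>> servo_tool --motion '[-14, 36, -10, 0, 0, 0, 80, -14, 36, -10, 0, 0, 0, 80, -14, 36, -5, 0, 0, 0, 80, 0, 2, 0, 0, 0, 0, 80, 0, 0, 0, 0, 0, 0, 80, 0, 0, 0, 0, 0, 0, 80, 0, 0, 0, 0, 0, 0, 80, 0, 0, 0, 0, 0, 0, 80]'

```text
time_s: 25.22
ee_pos: [456.4, 232.9, 115.0]
ee_rot: [180.0, -0.0, 13.3]
force: [-0.6, -0.5, -0.5]
gripper_width: 73.1
```

```bash
python3 loc.py w15 327 451 257 371 116; python3 look.py w16
```

```text
local corners [[-28.7, 28.4], [31.3, 28.4], [-30.6, -31.2], [33.3, -31.3]] size [60. -0.] [ 1.9 59.6]
local c [ 1.3 -1.4] world [ 639.4 -236.2] shift [ 1.9 -0.6]
25.2167 [456.4 232.9 115. ] [179.98  -0.    13.3 ] [-0.1 -0.2 -0.1  0.1  0.   0.1]
```

View pics/w16.png

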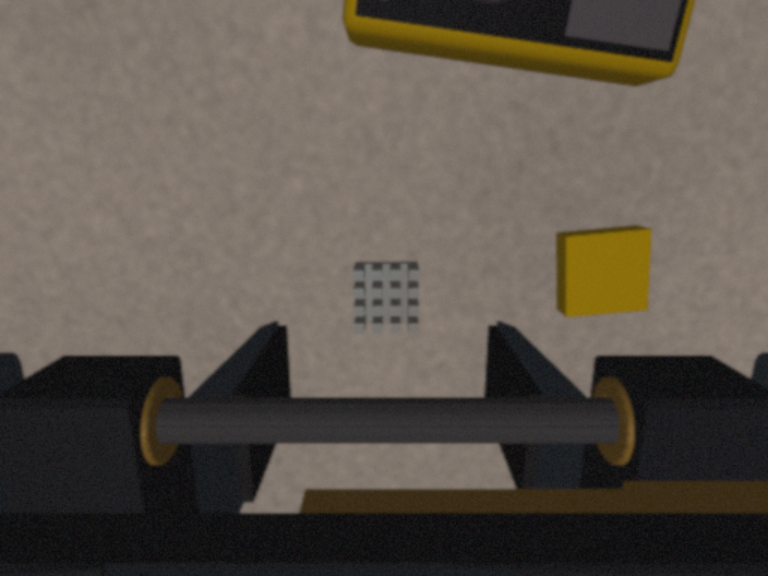

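```bash
python3 loc.py w16 353 420 266 331 22
```

```text
local corners [[-16.7, 22.2], [17.1, 22.2], [-17.3, -12.5], [17.7, -12.5]] size [33.8 -0. ] [ 0.6 34.7]
local c [0.2 4.8] world [455.5 237.6] shift [-0.9  4.7]
```

>>> servo_tool --motion '[-0.9, 4, -30, 0, 0, 0, 80, 0, 0, -30, 0, 0, 0, 80, 0, 0, -25, 0, 0, 0, 80, 0, 0, -8, 0, 0, 0, 80, 0, 0, 0, 0, 0, 0, 80, 0, 0, 0, 0, 0, 0, 80, 0, 0, 0, 0, 0, 0, 80]' --newtons 15

```text
time_s: 25.85
ee_pos: [455.9, 238.0, 22.8]
ee_rot: [-180.0, -0.1, 13.4]
force: [0.2, -0.5, -0.1]
gripper_width: 72.8
```

>>> servo_tool --motion '[0, 0, 0, 0, 0, 0, 20, 0, 0, 0, 0, 0, 0, 20, 0, 0, 0, 0, 0, 0, 20, 0, 0, 0, 0, 0, 0, 20, 0, 0, 0, 0, 0, 0, 20, 0, 0, 0, 0, 0, 0, 20, 0, 0, 0, 0, 0, 0, 20, 0, 0, 0, 0, 0, 0, 20]'

```text
time_s: 26.52
ee_pos: [454.9, 238.3, 22.0]
ee_rot: [-180.0, -0.0, 13.4]
force: [-0.4, 0.1, 1.1]
gripper_width: 34.1
```

>>> servo_tool --motion '[0, 0, 25, 0, 0, 0, 20, 0, 0, 35, 0, 0, 0, 20, 0, 0, 35, 0, 0, 0, 20, -1, -36, 0, 0, 0, -0.0778, 20, -1, -36, 0, 0, 0, -0.0778, 20, -1, -36, 0, 0, 0, -0.0778, 20, -1, -36, 0, 0, 0, -0.0778, 20, -1, -36, 0, 0, 0, -0.0778, 20, -1, -36, 0, 0, 0, -0.0778, 20, -1, -36, 0, 0, 0, -0.0778, 20]'

```text
time_s: 27.35
ee_pos: [447.4, -15.4, 117.0]
ee_rot: [-180.0, -0.0, -18.0]
force: [0.5, -0.5, -1.0]
gripper_width: 33.5
```

>>> servo_tool --motion '[-1, -36, 0, 0, 0, -0.0778, 20, 0, -36, 0, 0, 0, -0.0778, 20, 0, -36, 0, 0, 0, -0.0778, 20, 0, -36, 0, 0, 0, 0, 20, 0, -36, 0, 0, 0, 0, 20, 0, -33, 0, 0, 0, 0, 20, 0, 0, 0, 0, 0, 0, 20, 0, 0, 0, 0, 0, 0, 20, 0, 0, 0, 0, 0, 0, 20, 0, 0, 0, 0, 0, 0, 20]'

```text
time_s: 28.18
ee_pos: [446.6, -225.5, 116.8]
ee_rot: [-180.0, 0.1, -31.1]
force: [0.2, -0.5, -0.9]
gripper_width: 34.0
```

```bash
python3 look.py w17
```

```text
28.1833 [ 446.6 -225.5  116.8] [-1.7999e+02  6.0000e-02 -3.1100e+01] [ 0.6 -0.2 -0.  -0.1 -0.  -0.1]
```

View pics/w17.png

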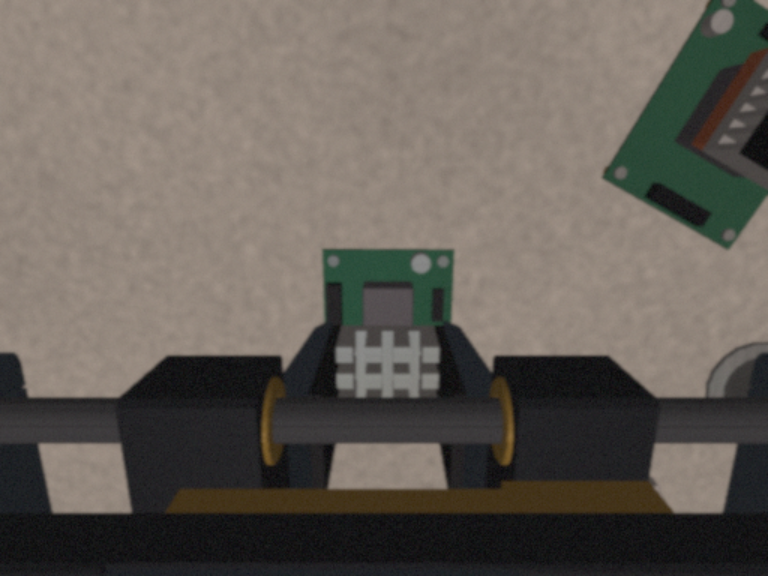

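```bash
python3 loc.py w17 363 413 289 340 26;python3 loc.py w17 337 439 346 440 116.8
python3 - <<'E'
from h import *
f,s=pickle.load(open('w17.pkl','rb'))
save('w17c',cv2.resize(f['image'][160:270,200:310],None,fx=5.2,fy=5.2,interpolation=cv2.INTER_CUBIC))
E
```

```text
local corners [[-11.8, 11.3], [13.5, 11.3], [-12.1, -16.1], [13.9, -16.1]] size [25.3 -0. ] [ 0.4 27.4]
local c [ 0.9 -2.4] world [ 446.1 -228.1] shift [-0.5 -2.5]
local corners [[-15.8, 15.5], [17.5, 15.5], [-16.7, -19.0], [18.5, -19.0]] size [33.3 -0. ] [ 0.9 34.6]
local c [ 0.9 -1.7] world [ 446.4 -227.5] shift [-0.1 -1.9]
```

View pics/w17c.png

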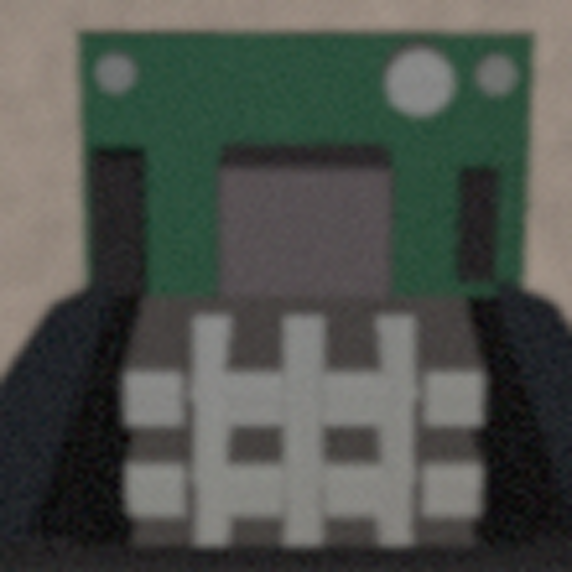

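>>> servo_tool --motion '[0.3, 1.8, -25, 0, 0, 0, 20, 0, 0, -20, 0, 0, 0, 20, 0, 0, -15, 0, 0, 0, 20, 0, 0, -5, 0, 0, 0, 20, 0, 0, -1, 0, 0, 0, 20, 0, 0, 0, 0, 0, 0, 20, 0, 0, 0, 0, 0, 0, 20, 0, 0, 0, 0, 0, 0, 20]'

```text
time_s: 28.9
ee_pos: [448.0, -225.2, 52.0]
ee_rot: [-180.0, -0.1, -31.1]
force: [-0.3, 0.2, 0.2]
gripper_width: 33.4
```

>>> servo_tool --motion '[0, 0, -1, 0, 0, 0, 20, 0, 0, 0, 0, 0, 0, 20, 0, 0, 0, 0, 0, 0, 20]'

```text
time_s: 29.15
ee_pos: [447.4, -225.1, 50.3]
ee_rot: [-180.0, -0.0, -31.2]
force: [0.8, 1.1, -0.9]
gripper_width: 34.0
```

>>> servo_tool --motion '[0, 0, -1, 0, 0, 0, 20, 0, 0, 0, 0, 0, 0, 20, 0, 0, 0, 0, 0, 0, 20]'

```text
time_s: 29.4
ee_pos: [447.2, -225.0, 48.9]
ee_rot: [180.0, 0.0, -31.2]
force: [-0.1, 0.0, -0.2]
gripper_width: 34.0
```

>>> servo_tool --motion '[0, 0, -0.8, 0, 0, 0, 20, 0, 0, 0, 0, 0, 0, 20, 0, 0, 0, 0, 0, 0, 20]'

```text
time_s: 29.65
ee_pos: [447.2, -225.0, 48.1]
ee_rot: [-180.0, 0.0, -31.2]
force: [0.2, 0.5, -1.0]
gripper_width: 34.1
```

>>> servo_tool --motion '[0, 0, -0.6, 0, 0, 0, 20, 0, 0, 0, 0, 0, 0, 20, 0, 0, 0, 0, 0, 0, 20]'

```text
time_s: 29.9
ee_pos: [447.3, -225.0, 48.0]
ee_rot: [180.0, -0.0, -31.2]
force: [-1.2, 1.3, 4.9]
gripper_width: 33.9
```

Contact. Release, rise.

>>> servo_tool --motion '[0, 0, 0, 0, 0, 0, 45, 0, 0, 0, 0, 0, 0, 58, 0, 0, 0, 0, 0, 0, 70, 0, 0, 0, 0, 0, 0, 70, 0, 0, 20, 0, 0, 0, 70, 0, 0, 35, 0, 0, 0, 70, 0, 0, 35, 0, 0, 0, 70, 0, 0, 0, 0, 0, 0, 70, 0, 0, 0, 0, 0, 0, 70, 0, 0, 0, 0, 0, 0, 70]'

```text
time_s: 30.73
ee_pos: [446.7, -224.7, 137.0]
ee_rot: [180.0, 0.1, -31.2]
force: [-0.0, -0.2, -0.7]
gripper_width: 63.7
```

```bash
python3 look.py w18
python3 - <<'E'
from h import *
g=grab_frame('side'); save('side18',cv2.resize(g['image'][160:320,180:330],None,fx=3.7,fy=3.7,interpolation=cv2.INTER_CUBIC))
E
```

```text
30.7333 [ 446.7 -224.7  137. ] [ 1.800e+02  5.000e-02 -3.116e+01] [ 0.   1.2  1.3  0.1  0.1 -0. ]
```

View pics/w18.png

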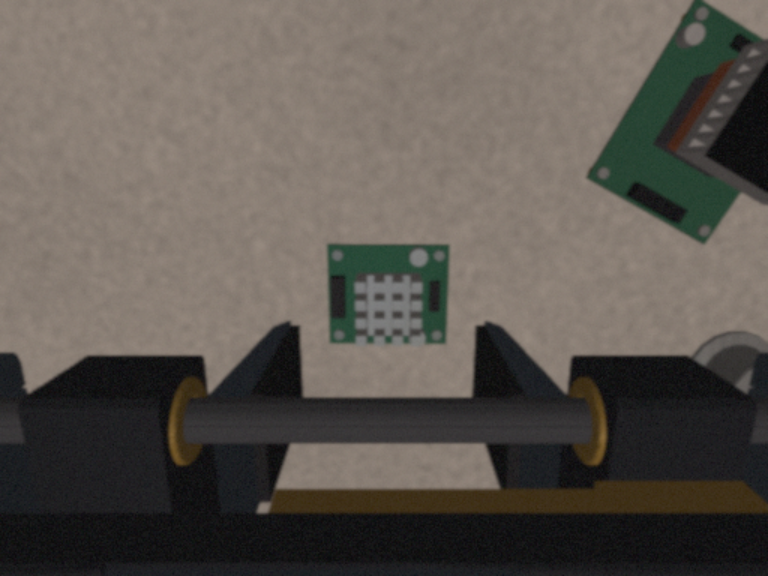

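View pics/side18.png

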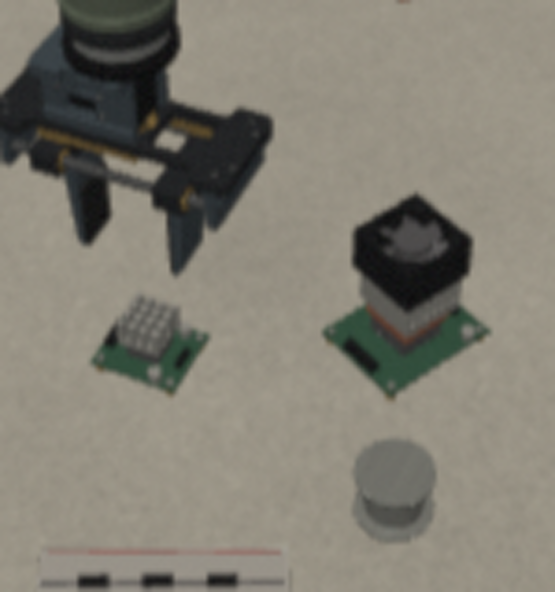

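```bash
python3 loc.py w18 355 424 276 342 48; python3 loc.py w18 329 448 244 344 10
python3 - <<'E'
from h import *
print(env.job_done())
E
```

```text
local corners [[-15.6, 18.4], [18.9, 18.4], [-16.2, -16.6], [19.5, -16.6]] size [34.4 -0. ] [ 0.6 35. ]
local c [1.7 0.9] world [ 448.6 -224.8] shift [ 1.9 -0.1]
local corners [[-32.6, 28.3], [35.0, 28.3], [-34.5, -32.2], [36.9, -32.2]] size [67.6 -0. ] [ 1.9 60.5]
local c [ 1.2 -2. ] world [ 446.7 -227. ] shift [ 0.  -2.3]
the job is handed in; nothing more can be done
None
```

I handed the job in at about 31 s of the 109 s allowed. The spacer, finned heat sink and fan are stacked in that order on the large module, and the pin heat sink is on the small module. The hand-in reports no verdict.

**Spacer choice:** I took the red block at about (317, 203) in the scene view. The yellow one was excluded, and the other red block measured smaller (about 34 mm across and 12 mm tall).

**Placing:** I lowered each part until the wrist force showed contact (1.5 to 6 N) and only then released it.

**Position checks, all by camera:**

| Part | Offset from what is under it |
|---|---|
| Spacer | about 1 mm from module centre |
| Finned heat sink | about 2 mm from the spacer |
| Fan | about 1 mm from the heat sink |
| Pin heat sink | about 3 mm from board centre |

- All parts looked flat and square; the tool was turned to match each board.
- The pin heat sink figure is larger than expected. It looked within 1 mm before I set it down, but it is still well inside the 10 mm limit.
- The robot touched nothing at the end. I did not re-measure the bystanders: the reel and breadboard showed no sign of being moved in the last side picture, but the multimeter was not in it.

**One thing that disagreed:** the gripper stopped at 66.5 mm on the fan, although the frame is 60 mm by both the description and the camera. I could not explain it. The fan still lifted level, followed the tool, and sits on the stack as intended.

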